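# Load the smoothing bowl and switch it on

### The arm

A 6-joint arm with a two-finger parallel gripper is mounted at the origin on the work surface. World frame = base frame: x ahead of the robot, y to its left, z up, the work surface at z = 0. Lengths are in m, angles in degrees, forces in N, time in s.
With the tool pointing down it reaches from about 0.25 to 0.725 m from the base axis. Payload 9.7 kg.
Tool frame: the origin (TCP) lies midway between the tips of the shut fingers; the grasp point (between the pads) lies 19 mm behind it (bot.pinch_z is the distance from the TCP to the grasp point, in m); z points along the fingers, y is the direction in which the jaws open and shut (so a half turn about z gives the same grasp; the last joint's range is limited). The gripper opens to 85 mm and grips with 20 to 120 N. Pads are 22 mm wide; open, the fingers measure 114 mm over their backs; the gripper's body (76 mm by 85 mm) begins 54 mm behind the grasp point. The pads swing forward as they close: fully open they stand 13 mm farther back than shut.
Start: joints at [-76.948, 4.979, 10.078, 95.1, 0, 90], TCP at [0.124, -0.536, 0.201] pointing down, gripper open.
Joint ranges: [-179.16, 179.16], [-48.56, 103.87], [-65.8, 70.77], [-126.05, 130.52], [-82.76, 87.17], [-180, 180]. Speed limits (degrees/s): [127.2, 127.2, 147.25, 180, 180, 180].

### API

Orientations are given as [roll, pitch, yaw] about the fixed x, y, z axes, in that order (R = Rz(yaw) Ry(pitch) Rx(roll)).
In Python, from workcell import bot, imaging gives the robot as it stands.
- The arm moves only by the tool servo_tool, never from a script. Its argument "moves" is a list that holds one entry, the list of rows, each a list of 7 numbers: the turn, a rotation vector about the tool's x, y, z in rad, then the shift along the tool's x, y, z in cm, then the finger opening in cm, from 0 to 8.54. A call has 1 to 12 rows; each row shifts and turns the pose as measured when the row begins, along the tool's axes as they then stand; what a row does not reach is not made up. A row lasts 1/12 s, in which the tool goes at most 41.7 mm and 7.16 degrees, less where a joint would pass 70% of its speed; a pose out of reach is approached as far as the arm can. A call is refused whole if a number of a shift passes 4.17 or a number of a turn 0.125, either way. A call with a gripper value outside its range is refused whole. The fingers move at their own pace and stop on an object; "force" is the grip in N (left out, the last holds). Time passes only in rows, so rows that do not move let the fingers close. It gives the time, the measured TCP pose, the force and the opening at its end, in the units of the state.
- bot.get_obs(): the state, without advancing time (a new reading comes with each control period).
- imaging.camera(name): name is "scene" or "top" or "wrist"; returns the picture (420x560x3 uint8, blue, green, red); there is no depth.
- imaging.calibration(name): a dict with "fx", "fy", "cx", "cy" (pixels), "camera_from_world" (4x4, takes a point from world to camera coordinates). Camera axes: x right, y down, z forward; pixel columns grow to the right and rows downward; lengths in m; the calibration is good to about 2 mm. A picture is of the moment at which its call begins: read the wrist's pose just before it. calibration takes no time and is no camera call; for the wrist camera it gives the pose at the moment of the call.
- bot.job_done(): hands the job in, once; it reports no verdict.
The state is a dict: "time": time; "q": joint angles; "qd": joint speeds; "joint_efforts": joint torques, N m; "ee_pos": TCP position; "tcp_rot": TCP orientation; "wrist_force": force on the tool from outside, world axes, zero at the start; "torque": the same for the moment, N m; "opening": finger opening in m.
Only numpy, scipy, OpenCV 4.12 (cv2) and the standard library are available. Lean on these libraries where they do the work, as an engineer would, in place of code of your own. Each camera call takes 0.05 s, during which the arm holds its last target.

### The job

Start a batch in the vibrating smoothing bowl: with the machine still off, carry the twin-bay wooden tray over, tip the two terracotta feet out of the bay with the sloping lip into the bowl without losing the two white feet from the other bay, and stand the tray back on the bench. Then switch the machine on: push its red rotary handle in against the spring and, keeping it pushed in, turn it a quarter turn clockwise until the pointer is at the green dot, and let it spring back out. Leave everything else on the bench where it is.

Things in the scene. Friction and masses are not known exactly. Their poses are not given: they have to be found in the camera images.
- machine: Bench vibrating smoothing machine, fixed: dark base plate with an orange open bowl on springs to the left (seen from the robot) and a grey-blue control box with a sloped front face to the right. Origin on the bench plane under the bowl's axis, z up, -x is its front
- panel (a point): middle of the control box's sloped face (124 mm wide, 128 mm up the slope); in the machine's frame at x 20, y -215, z 110 mm. Axes as the machine. The face tilts 18 degrees from level towards the machine's front: outward normal (-0.309, 0, 0.951), up-slope direction (0.951, 0, 0.309) in the machine's axes. The box's back top edge is 130 mm above the bench
- bowl (a point): middle of the bowl's floor (99 mm above the bench, on the bowl's axis). The bowl is open above: mouth 266 mm across inside, 280 mm outside, bare floor about 190 mm across, rim 180 mm above the bench; a round-topped hub 68 mm across its foot stands in the middle, its nut 150 mm above the bench
- switch_grip (a point): point on the axis of the red rotary handle, 36 mm out from the panel: where to pinch it. z is the panel's outward normal (turning axis), x along the bar towards its pointer end (pale stripe), y across the bar. Bar 76 mm long, 14 wide, 30 high, on a round red skirt 63 mm across; skirt top 20 mm below this point, bar top 10 mm above. Fixed black bezel ring round it, 94 mm across, 13 mm high
- switch (a joint): turn of the handle: 0 = off (pointer left, at the red dot), 1.571 = on (pointer up the slope, at the green dot), clockwise seen looking at the panel. Sprung out, a tab under the pointer is locked in a bezel notch at either end (0.04 rad of play). Pushed in 5 mm or more it turns against light friction (0.05 N m). Let go between notches it stays caught under the bezel lip
- switch_press (a joint): how far the handle is pushed in along the panel's normal, m: 0 = sprung out, 0.008 = bottomed. The spring takes 6 N to start and 14 N to bottom it
- tray: Twin-bay plywood tray, loose, 0.45 kg empty. Origin under its middle, z up. Divider (5 mm thick, 61 mm high) along the tray's y at x = 0. -x bay: flat floor (4 mm thick) to x = -54 mm, then an outer wall sloping outwards at 25 degrees to the pouring lip at x = -122 mm, 36 mm high. +x bay: upright outer wall at x = 86 mm, 56 mm high. End walls at y = +-92 mm. Handle: see point
- tray_handle (a point): middle of the tray's handle bar, 113 mm above its underside, over the divider; axes as the tray. The bar is 200 mm long along y, 16 mm wide (x), 18 mm high, on two end posts 34 mm wide; free to grip over 180 mm
- terracotta1: Brick-red fired-clay foot, a cylinder 36 mm across and 70 mm long, 80 g, lying in the lipped (-x) bay along the tray's y. Origin at its centre, y along its length. It rolls
- terracotta2: second terracotta foot, the same, in the same bay
- white1: White fired-clay foot, same size as the terracotta ones, in the upright-walled (+x) bay. Origin at its centre
- white2: second white foot, the same, in the same bay
- jar: not part of the job: amber jar, 72 mm across, 105 mm high; origin under its middle
- mug: not part of the job: blue mug, 84 mm across, 95 mm high; origin under its middle
- mallet: not part of the job: wooden mallet lying along its x, 270 mm long, head 72 mm across; origin at bench level, mid-length
- spatula: not part of the job: steel spatula 190 mm long lying along its x; origin at bench level
- batten: not part of the job: plywood batten 65 x 200 x 20 mm, length along its y; origin under its middle
- mould: not part of the job: two-part plaster mould block 110 x 80 x 69 mm; origin under its middle
Things that resemble listed ones, but are neither listed nor needed, are in the scene too. What is shaped like the white2 but blue or purple is not meant.

How it is judged:
By the outcome, as a careful person would: the job done as asked, in the order asked, and still so for the second after the job is handed in, with the robot touching nothing.
It also fails if it takes over 67 s, if anything falls off the work surface, if the arm or the gripper's body presses on something with over 40 N, if the wrist force passes 120 N, or if a joint passes its speed limit or range.

## Working session

There is one attempt and no reset: what is moved stays moved. The work goes in short steps, Python scripts to look and compute and a tool call to move; the robot and the scene stay as the last step left them, time stands still between calls to the robot, and variables do not carry over. Pictures are saved under pics/ and viewed, and the job is handed in when it is done.

Besides the shell and the picture viewer there is one more tool, called after "Emit:" by a JSON object that holds its "api" and its "payload". servo_tool: Moves the arm, as the interface text tells. Its arguments: {"type":"object","properties":{"moves":{"type":"array","items":{"type":"array","items":{"type":"array","items":{"type":"number"}}}},"force":{"type":"number"}},"required":["moves"]}

```bash
ls; mkdir -p pics; python3 - <<'E'
from workcell import bot, imaging
import cv2
print(bot.get_obs(), bot.pinch_z)
for n in ("scene","top","wrist"):
    c=imaging.calibration(n); print(n,c)
    cv2.imwrite(f"pics/{n}0.png",imaging.camera(n))
E
```

```text
pics
{'time': 0.0, 'q': array([-7.69476258e+01,  5.01010066e+00,  1.00338747e+01,  9.50993821e+01,
       -3.46160795e-04,  9.00006424e+01]), 'qd': array([ 5.69930795e-02, -4.04725423e-02, -1.95601273e-02,  1.10804834e-04,
       -1.54386466e-01, -9.64958674e-02]), 'joint_efforts': array([-1.20888686e-03, -5.20382452e+01,  4.64809656e+01,  1.58499100e-02,
       -2.31670047e-04, -1.49724201e-05]), 'ee_pos': array([ 0.12414943, -0.53552487,  0.2002875 ]), 'tcp_rot': array([-1.79924392e+02,  3.47008197e-04,  1.30517323e+01]), 'wrist_force': array([-0.71665914, -0.63777036,  0.48593925]), 'torque': array([-0.02032161,  0.02961009,  0.00092124]), 'opening': 0.08532467846504113} 0.0187
scene {'fx': 432.83807640816576, 'fy': 432.83807640816576, 'cx': 281.71858125861695, 'cy': 211.30198599813374, 'camera_from_world': array([[-0.01935114,  0.99974258, -0.01184528,  0.03650811],
       [ 0.7948169 ,  0.00819508, -0.60679398, -0.34508097],
       [-0.60654071, -0.02115699, -0.79477088,  1.72174001],
       [ 0.        ,  0.        ,  0.        ,  1.        ]])}
top {'fx': 529.6696362215669, 'fy': 529.6696362215669, 'cx': 274.57982426607356, 'cy': 208.12083455460672, 'camera_from_world': array([[ 0.07512879, -0.99717061,  0.00253813, -0.03091561],
       [-0.97569482, -0.07403573, -0.20624821,  0.52524016],
       [ 0.20585257,  0.01301874, -0.97849641,  1.69635259],
       [ 0.        ,  0.        ,  0.        ,  1.        ]])}
wrist {'fx': 309.20097795090976, 'fy': 309.20097795090976, 'cx': 278.91586794165767, 'cy': 210.4892321976407, 'camera_from_world': array([[ 0.2260256 , -0.97411976, -0.00176511, -0.54949209],
       [-0.9203269 , -0.21413713,  0.3273281 , -0.04205388],
       [-0.31923474, -0.07236005, -0.9449091 ,  0.38161758],
       [ 0.        ,  0.        ,  0.        ,  1.        ]])}
```

View pics/scene0.png

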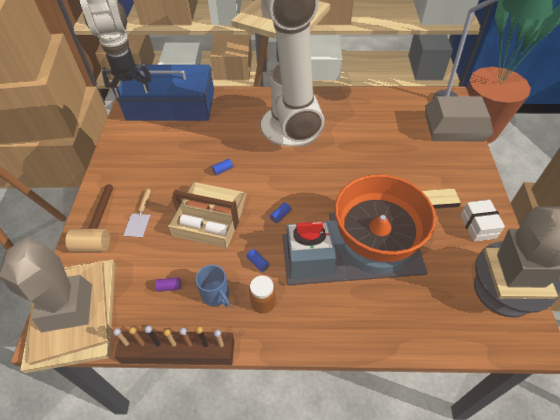

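View pics/top0.png

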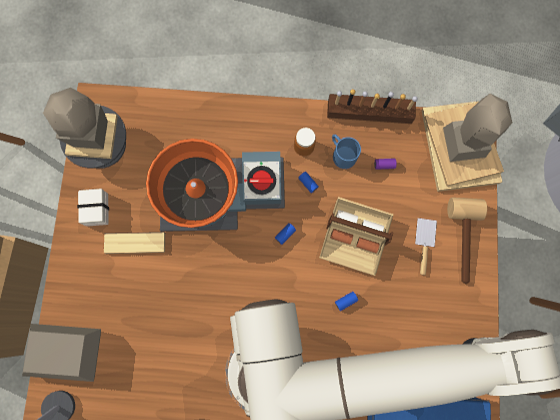

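View pics/wrist0.png

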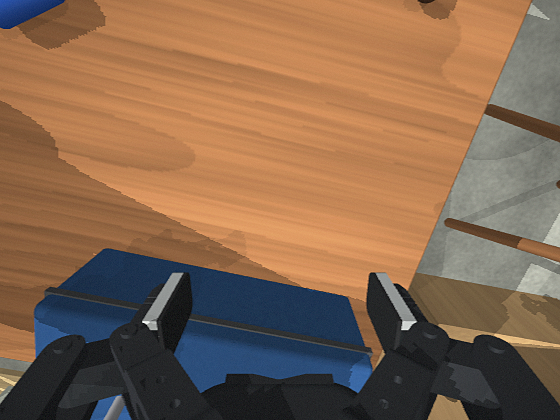

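The scene shows the tray around (207,215) with the whites on the far side, the bowl around (383,220) and the red switch at (309,232). The top view shows the tray at (357,237) with its lip towards the robot. I'll enlarge both.

```bash
python3 - <<'E'
import cv2
a=cv2.imread("pics/top0.png"); 
cv2.imwrite("pics/topc.png",cv2.resize(a[185:285,300:420],None,fx=6,fy=6,interpolation=cv2.INTER_CUBIC))
cv2.imwrite("pics/topm.png",cv2.resize(a[125:260,140:300],None,fx=4.4,fy=4.4,interpolation=cv2.INTER_CUBIC))
a=cv2.imread("pics/scene0.png")
cv2.imwrite("pics/scc.png",cv2.resize(a[170:270,150:270],None,fx=6,fy=6,interpolation=cv2.INTER_CUBIC))
cv2.imwrite("pics/scm.png",cv2.resize(a[165:300,275:455],None,fx=4.4,fy=4.4,interpolation=cv2.INTER_CUBIC))
E
```

```text
(no output)
```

View pics/topc.png

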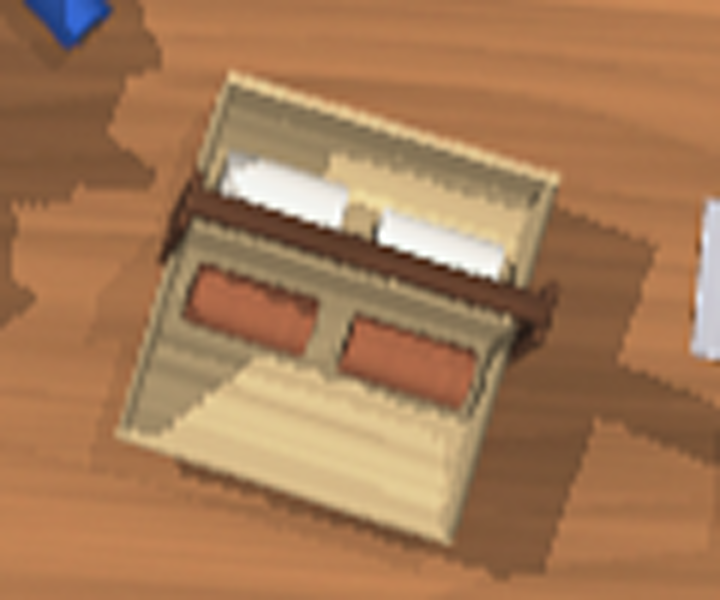

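View pics/topm.png

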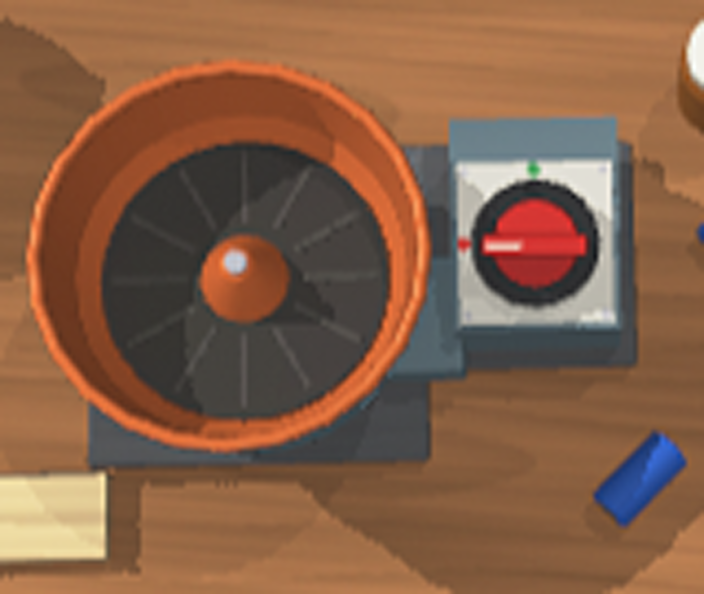

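View pics/scc.png

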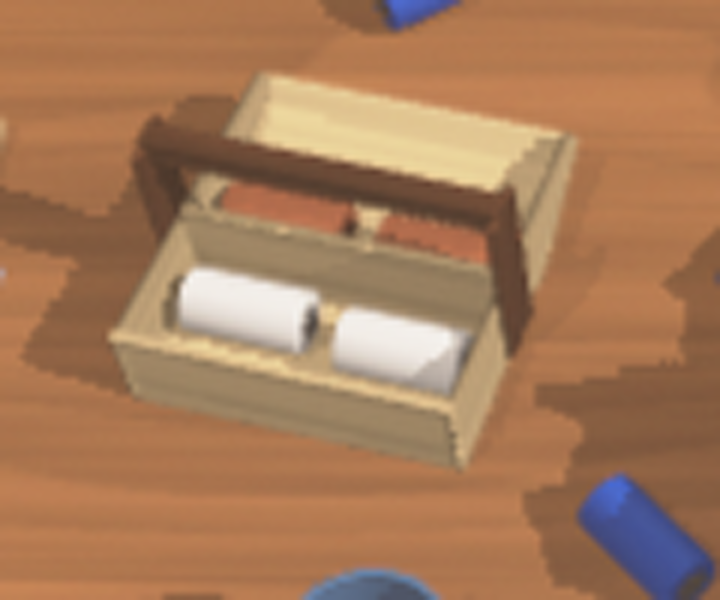

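View pics/scm.png

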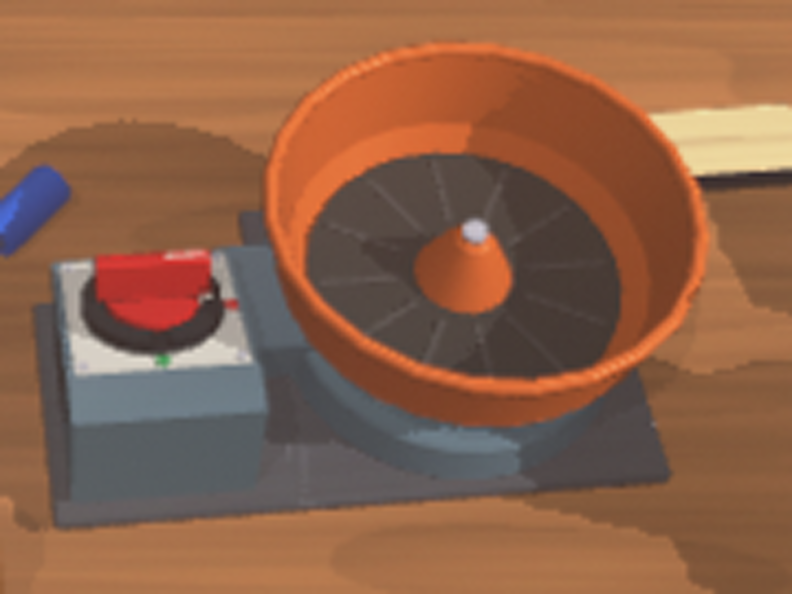

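```bash
cat > h.py <<'E'
import numpy as np, cv2
from workcell import bot, imaging
from scipy.spatial.transform import Rotation as R
from scipy.optimize import least_squares
def proj(n,P,c=None):
    c=c or imaging.calibration(n); P=np.atleast_2d(P); M=c["camera_from_world"]
    q=P@M[:3,:3].T+M[:3,3]
    return np.c_[c["fx"]*q[:,0]/q[:,2]+c["cx"], c["fy"]*q[:,1]/q[:,2]+c["cy"]]
def T(x,y,a,P):
    P=np.atleast_2d(P); c,s=np.cos(a),np.sin(a)
    return np.c_[c*P[:,0]-s*P[:,1]+x, s*P[:,0]+c*P[:,1]+y, P[:,2]]
def tool():
    o=bot.get_obs(); return o, R.from_euler('xyz',o["tcp_rot"],degrees=True), np.array(o["ee_pos"])
E
cat > fit.py <<'E'
from h import *
def un(p,f,ox,oy): p=np.array(p,float); return (p+.5)/f-.5+[ox,oy]
def fit(L,x0):
    cs={n:imaging.calibration(n) for n in("top","scene")}
    def r(v):
        return np.concatenate([(proj(n,T(*v,np.array(P)/1000.),cs[n])-px).ravel() for n,P,px in L])
    s=least_squares(r,x0,loss='soft_l1'); print(s.x[:2],np.degrees(s.x[2])); print(r(s.x).reshape(-1,2).round(1).tolist()); return s.x
C=[(86,92,56),(86,-92,56),(-122,92,36),(-122,-92,36)]
fit([("top",C+[(0,100,122),(0,-100,122)],un([(232,72),(558,178),(120,435),(450,543),(192,190),(553,297)],6,300,185)),
 ("scene",C+[(86,92,0)],un([(460,405),(110,338),(575,135),(262,75),(462,468)],6,150,170))],[.4,-.3,-.2])
S=np.array([20,-215,110.]); n=np.array([-.309,0,.951])
sw=S+46*n
pt=[(0,0,152),tuple(sw)]
m=fit([("top",pt,un([(235,262),(534,245)],4.4,140,125)),("scene",pt,un([(475,228),(154,258)],4.4,275,165))],[.5,.2,0])
# rim check
th=np.linspace(0,2*np.pi,72)
for nm,ox,oy in(("top",140,125),("scene",275,165)):
    p=proj(nm,T(*m,np.c_[.14*np.cos(th),.14*np.sin(th),0*th+.18])); p=(p-[ox,oy]+.5)*4.4-.5
    q=proj(nm,T(*m,np.array([sw,sw+[0,38,0],sw-[0,38,0],S+[-61,62,-20],S+[-61,-62,-20],S+[61,62,20],S+[61,-62,20]])/1000)); q=(q-[ox,oy]+.5)*4.4-.5
    im=cv2.imread("pics/topm.png" if nm=="top" else "pics/scm.png")
    for a in p: cv2.circle(im,tuple(int(i) for i in a),2,(255,255,0),-1)
    for a in q: cv2.circle(im,tuple(int(i) for i in a),3,(255,0,255),-1)
    cv2.imwrite(f"pics/fit_{nm}.png",im)
E
python3 fit.py
```

```text
[ 0.47587649 -0.27013273] -13.150255889697279
[[0.3, 0.1], [-0.4, -1.2], [0.7, -0.1], [-0.1, -1.2], [-0.4, 0.2], [0.5, 1.1], [-1.7, 0.5], [1.1, 0.0], [-0.3, -0.8], [1.0, -0.4], [0.1, -0.1]]
[0.5641532  0.26934738] 6.073439908278038
[[-0.0, -0.3], [0.3, -0.4], [0.4, -0.5], [-0.2, -0.4]]
```

View pics/fit_top.png

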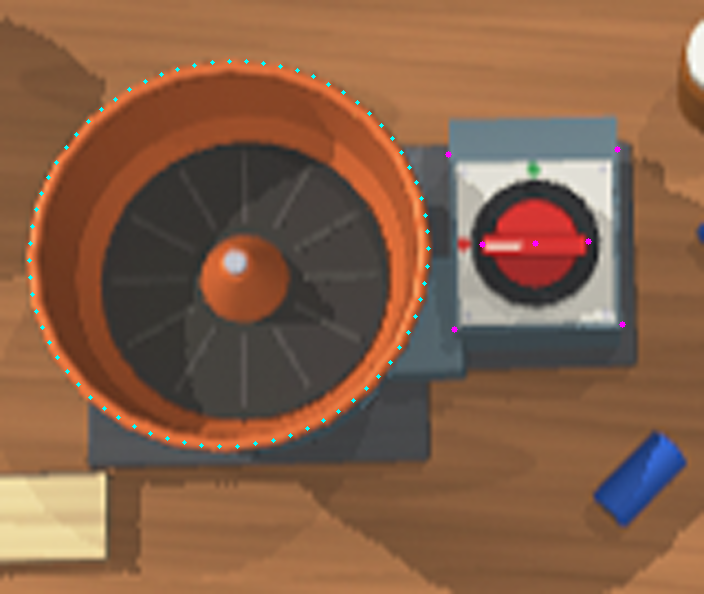

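View pics/fit_scene.png

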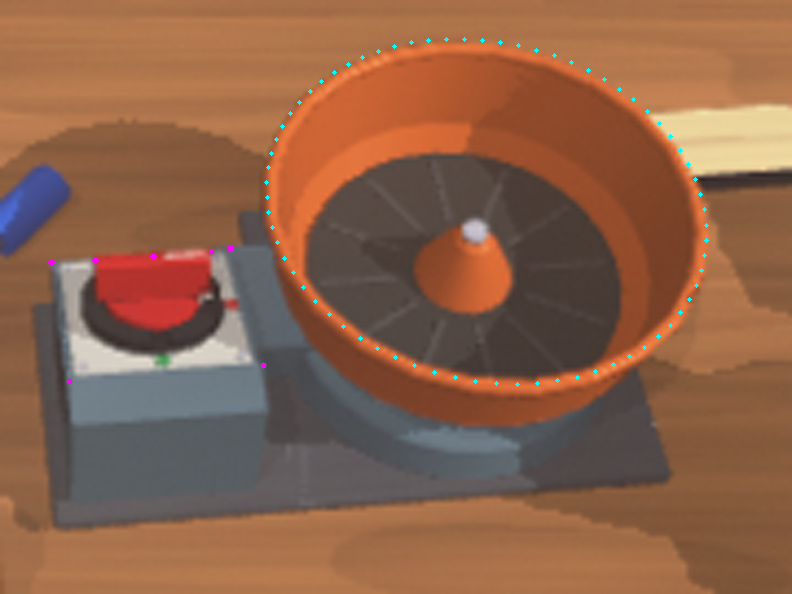

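```bash
python3 - <<'E'
from h import *
print([a for a in dir(bot) if a[0]!='_'])
o,r,p=tool(); M=imaging.calibration("wrist")["camera_from_world"]
cp=-M[:3,:3].T@M[:3,3]; print("cam in tool",r.inv().apply(cp-p), "cam z in tool", r.inv().apply(M[2,:3]))
c=imaging.calibration("top");Mt=c["camera_from_world"]
def bp(u,v,z):
    d=Mt[:3,:3].T@np.array([(u-c["cx"])/c["fx"],(v-c["cy"])/c["fy"],1]); o=-Mt[:3,:3].T@Mt[:3,3]
    return o+d*(z-o[2])/d[2]
for z in (0,.015):
  a=bp(140+88/4.4,125+467/4.4,z);b=bp(140+430/4.4,125+460/4.4,z);d=a-b;print(a,b,np.degrees(np.arctan2(-d[0],d[1])))
a=bp(140+458/4.4,125+327/4.4,.09);b=bp(140+620/4.4,125+327/4.4,.09);d=a-b;print(np.degrees(np.arctan2(-d[0],d[1])))
a=bp(140+457/4.4,125+162/4.4,.13);b=bp(140+612/4.4,125+160/4.4,.13);d=a-b;print(np.degrees(np.arctan2(-d[0],d[1])))
E
```

```text
['PlanningError', 'get_obs', 'job_done', 'pinch_z']
cam in tool [ 8.52893297e-02  1.57733462e-04 -1.73041928e-01] cam z in tool [-3.27351187e-01 -4.72822695e-04  9.44902628e-01]
[0.42905607 0.38958487 0.        ] [0.45432273 0.12822936 0.        ] 5.521935194061706
[0.42682121 0.38616112 0.015     ] [0.45187354 0.12702263 0.015     ] 5.5219351940616965
4.341821750843811
5.1227277707430465
```

```bash
cat >> h.py <<'E'
def plan(pos,rot,N=None,start=None,frac=.95):
    """target TCP pos(m), rot Rotation -> constant body row x N"""
    if start is None: o,r0,p0=tool()
    else: p0,r0=start
    rel=r0.inv()*rot; d=r0.inv().apply(np.array(pos)-p0); w=rel.as_rotvec()
    if N is None:
        N=int(np.ceil(max(np.linalg.norm(d)/.0417,np.linalg.norm(w)/.1249)/frac)) or 1
    A=sum((R.from_rotvec(w*k/N).as_matrix() for k in range(N)))
    v=np.linalg.solve(A,d)
    print("N",N,"row",np.r_[w/N].round(4).tolist(),(v*100).round(3).tolist())
    return N
def down(yaw): return R.from_euler('xyz',[180,0,yaw],degrees=True)
def st():
    o=bot.get_obs(); print("t",round(o["time"],2),"p",o["ee_pos"].round(4),"rpy",o["tcp_rot"].round(2),"F",o["wrist_force"].round(1),"M",o["torque"].round(2),"op",round(o["opening"],4),"q",o["q"].round(1))
E
python3 - <<'E'
from h import *
plan([.476,-.270,.20],down(76.85)); 
E
```

```text
N 12 row [-0.0001, -0.0, -0.0928] [3.853, 0.354, 0.004]
```

Emit:
{"api": "servo_tool", "payload": {"moves": [[[0,0,-0.0928,3.85,0.35,0,8.5],[0,0,-0.0928,3.85,0.35,0,8.5],[0,0,-0.0928,3.85,0.35,0,8.5],[0,0,-0.0928,3.85,0.35,0,8.5],[0,0,-0.0928,3.85,0.35,0,8.5],[0,0,-0.0928,3.85,0.35,0,8.5],[0,0,-0.0928,3.85,0.35,0,8.5],[0,0,-0.0928,3.85,0.35,0,8.5],[0,0,-0.0928,3.85,0.35,0,8.5],[0,0,-0.0928,3.85,0.35,0,8.5],[0,0,-0.0928,3.85,0.35,0,8.5],[0,0,-0.0928,3.85,0.35,0,8.5]]]}}

```text
time: 1.15
ee_pos: [0.4805, -0.2587, 0.1936]
tcp_rot: [-179.6, -0.2, 79.0]
wrist_force: [1.3, 0.7, -0.2]
opening: 0.0853
```

```bash
python3 - <<'E'
from h import *
st(); plan([.476,-.270,.20],down(76.85))
cv2.imwrite("pics/w1.png",imaging.camera("wrist"))
E
```

```text
t 1.15 p [ 0.4805 -0.2587  0.1936] rpy [-179.56   -0.25   78.96] F [ 1.3  0.7 -0.2] M [-0.03 -0.05 -0.01] op 0.0853 q [-28.4   4.8   9.   94.7   0.1  72.7]
N 1 row [-0.0077, -0.0042, 0.0369] [-1.192, -0.227, -0.647]
```

View pics/w1.png

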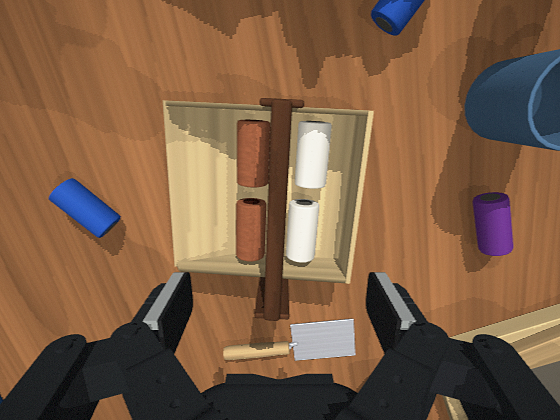

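```bash
python3 - <<'E'
from h import *
c=imaging.calibration("wrist")
P=np.array([(86,92,56),(86,-92,56),(-122,92,36),(-122,-92,36),(0,100,122),(0,-100,122)])/1000.
px=np.array([(373,111),(349,282),(164,101),(175,268),(281,98),(272,320)],float)
f=lambda v:(proj("wrist",T(*v,P),c)-px).ravel()
s=least_squares(f,[.476,-.27,-.23],loss='soft_l1');print(s.x,np.degrees(s.x[2]),f(s.x).reshape(-1,2).round(1).tolist(),f([.4759,-.2701,np.radians(-13.15)]).round(1))
E
```

```text
[ 0.47959319 -0.26313404 -0.22761951] -13.041637004188534 [[-0.8, 1.5], [0.3, -1.8], [-1.7, 1.1], [-1.3, -4.2], [2.6, -0.5], [0.8, 0.6]] [-3.9  9.9 -2.4  4.  -3.   8.7 -2.7  1.1 -0.4 10.2 -1.8  7.1]
```

Emit:
{"api": "servo_tool", "payload": {"moves": [[[-0.007,-0.004,0.037,-0.9,-0.25,-0.6,8.5],[0,0,0,0,0,0,8.5],[0,0,0,0,0,0,8.5]]]}}

```text
time: 1.45
ee_pos: [0.4795, -0.2581, 0.1995]
tcp_rot: [-179.9, -0.2, 77.8]
wrist_force: [-1.1, 0.2, 0.4]
opening: 0.085
```

```bash
python3 - <<'E'
from h import *
st(); cv2.imwrite("pics/w2.png",cv2.resize(imaging.camera("wrist")[60:340,130:410],None,fx=2.14,fy=2.14,interpolation=cv2.INTER_CUBIC)); st()
E
```

```text
t 1.45 p [ 0.4795 -0.2581  0.1995] rpy [-179.93   -0.18   77.78] F [-1.1  0.2  0.4] M [-0.04  0.03 -0.01] op 0.085 q [-28.4   4.3   9.2  95.    0.2  73.8]
t 1.5 p [ 0.4794 -0.2585  0.1997] rpy [-1.7995e+02 -1.7000e-01  7.7740e+01] F [-0.   0.6 -0.5] M [-0.01 -0.   -0.01] op 0.085 q [-28.4   4.3   9.2  95.    0.1  73.8]
```

View pics/w2.png

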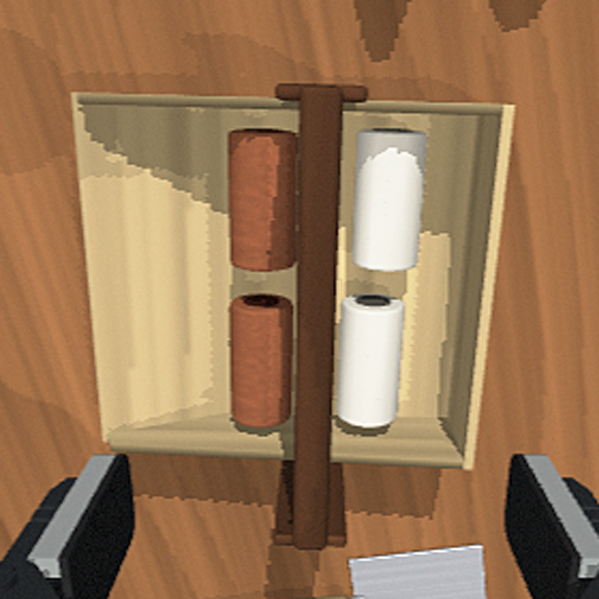

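```bash
python3 - <<'E'
from h import *
c=imaging.calibration("wrist")
P=np.array([(86,92,56),(86,-92,56),(-122,92,36),(-122,-92,36),(0,100,122),(0,-100,122)])/1000.
px=np.array([(512,104),(470,468),(74,95),(107,448),(321,86),(312,548)],float)/2.14+[130,60]
f=lambda v:(proj("wrist",T(*v,P),c)-px).ravel()
s=least_squares(f,[.476,-.27,-.23],loss='soft_l1');x=s.x;print(x,np.degrees(x[2]),f(s.x).reshape(-1,2).round(1).tolist(),f([.4759,-.2701,np.radians(-13.15)]).round(1))
plan([*x[:2],.20],down(90+np.degrees(x[2])))
E
```

```text
[ 0.47723944 -0.27026253 -0.23659038] -13.555630241674278 [[-0.4, 2.5], [0.7, -2.4], [-2.1, 1.5], [-2.6, -5.0], [1.5, -0.9], [0.5, 1.3]] [-2.4  2.   0.2 -2.8 -3.9  2.5 -3.  -4.3 -1.2 -0.8 -0.2  1.4]
N 1 row [-0.0009, -0.0029, 0.0226] [-1.194, 0.035, -0.03]
```

Emit:
{"api": "servo_tool", "payload": {"moves": [[[0,-0.003,0.022,-1.2,0,0,8.5],[0,0,0,0,0,3,5],[0,0,0,0,0,3,5],[0,0,0,0,0,3,5],[0,0,0,0,0,1.5,5],[0,0,0,0,0,0,5]]]}}

```text
time: 2.0
ee_pos: [0.4739, -0.2807, 0.0919]
tcp_rot: [179.8, 0.2, 75.4]
wrist_force: [-0.9, -0.1, -0.3]
opening: 0.0501
```

```bash
python3 - <<'E'
from h import *
st(); plan([.477,-.270,.092],down(76.6),N=1)
E
```

```text
t 2.0 p [ 0.4739 -0.2807  0.0919] rpy [179.83   0.19  75.43] F [-0.9 -0.1 -0.3] M [0.04 0.06 0.01] op 0.0501 q [-30.6   4.1  -3.   82.8  -0.1  74. ]
N 1 row [0.003, 0.0033, -0.0204] [1.116, 0.03, -0.018]
```

Emit:
{"api": "servo_tool", "payload": {"moves": [[[0,0,-0.015,1.0,0,0,5],[0,0,0,0,0,0,5],[0,0,0,0,0,0,5]]]}}

```text
time: 2.25
ee_pos: [0.4753, -0.2731, 0.0929]
tcp_rot: [179.9, 0.2, 76.0]
wrist_force: [0.2, -0.0, 1.2]
opening: 0.0501
```

```bash
python3 - <<'E'
from h import *
st(); plan([.477,-.270,.092],down(76.6),N=1)
E
```

```text
t 2.25 p [ 0.4753 -0.2731  0.0929] rpy [179.87   0.21  76.04] F [ 0.2 -0.   1.2] M [0.01 0.06 0.02] op 0.0501 q [-29.8   3.7  -3.2  82.9  -0.2  74.2]
N 1 row [0.0023, 0.0036, -0.0098] [0.34, 0.09, 0.089]
```

Emit:
{"api": "servo_tool", "payload": {"moves": [[[0,0,-0.01,0.35,0.05,0.1,1],[0,0,0,0,0,0,1],[0,0,0,0,0,0,1],[0,0,0,0,0,0,1],[0,0,0,0,0,0,1],[0,0,0,0,0,0,1]]], "force": 100}}

```text
time: 2.75
ee_pos: [0.4791, -0.2705, 0.0967]
tcp_rot: [179.5, 0.3, 76.7]
wrist_force: [-0.1, 0.0, -0.1]
opening: 0.0101
```

```bash
python3 - <<'E'
from h import *
st(); cv2.imwrite("pics/w3.png",imaging.camera("wrist"))
E
```

```text
t 2.75 p [ 0.4791 -0.2705  0.0967] rpy [179.47   0.33  76.69] F [-0.1  0.  -0.1] M [-0.01  0.03 -0.05] op 0.0101 q [-29.4   3.5  -3.   82.9  -0.2  74. ]
```

View pics/w3.png

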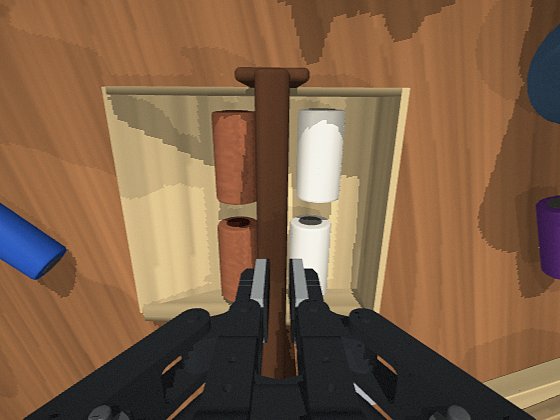

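Emit:
{"api": "servo_tool", "payload": {"moves": [[[0,0,0,0,0,0,0],[0,0,0,0,0,0,0],[0,0,0,0,0,0,0],[0,0,0,0,0,0,0]]], "force": 100}}

```text
time: 3.13
ee_pos: [0.479, -0.2706, 0.0965]
tcp_rot: [179.5, 0.3, 76.7]
wrist_force: [0.2, 0.1, -0.6]
opening: -0.0001
```

```bash
python3 - <<'E'
from h import *
st(); cv2.imwrite("pics/w4.png",imaging.camera("scene"))
a=cv2.imread("pics/w4.png"); cv2.imwrite("pics/w4.png",cv2.resize(a[120:270,130:300],None,fx=4,fy=4))
E
```

```text
t 3.13 p [ 0.479  -0.2706  0.0965] rpy [179.49   0.33  76.69] F [ 0.2  0.1 -0.6] M [-0.06  0.04  0.01] op -0.0001 q [-29.4   3.5  -3.   82.9  -0.2  73.9]
```

View pics/w4.png

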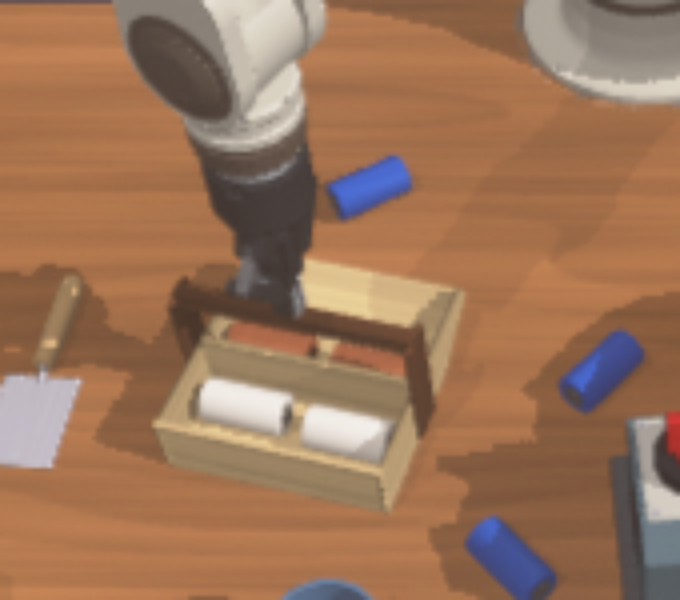

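```bash
python3 - <<'E'
from h import *
st(); cv2.imwrite("pics/w5.png",cv2.resize(imaging.camera("wrist")[50:400,140:420],None,fx=1.7,fy=1.7))
a=imaging.camera("top"); cv2.imwrite("pics/t5.png",cv2.resize(a[165:300,290:430],None,fx=4,fy=4))
E
```

```text
t 3.18 p [ 0.479  -0.2706  0.0965] rpy [179.49   0.33  76.69] F [-0.3  0.2 -0.7] M [-0.    0.    0.01] op 0.0001 q [-29.4   3.5  -3.   82.9  -0.2  74. ]
```

View pics/w5.png

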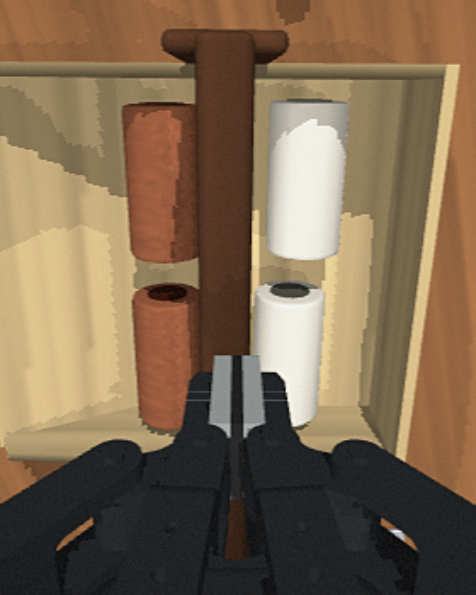

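View pics/t5.png

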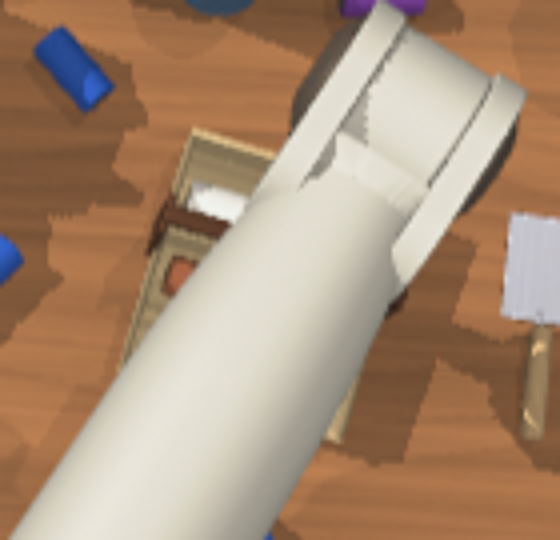

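```bash
python3 - <<'E'
from h import *
o,r,p=tool()
def w(P): return ((proj("wrist",P)-[140,50])*1.7).round(0).tolist()
x=(.4772,-.2703,np.radians(-13.4))
print("tcp",w(p),"pinch",w(p-r.apply([0,0,.0187])))
print("bar pts top", w(T(*x,np.array([(0,100,122),(0,50,122),(0,0,122),(0,-50,122),(0,-100,122)])/1000.)))
print("corners", w(T(*x,np.array([(86,92,56),(86,-92,56),(-122,92,36),(-122,-92,36)])/1000.)))
for n in("scene","top"): print(n,proj(n,p))
E
```

```text
tcp [[234.0, 338.0]] pinch [[234.0, 363.0]]
bar pts top [[228.0, 29.0], [229.0, 221.0], [229.0, 374.0], [230.0, 499.0], [230.0, 604.0]]
corners [[455.0, 71.0], [403.0, 468.0], [-67.0, 71.0], [-1.0, 444.0]]
scene [[203.95495311 203.29163276]]
top [[360.44325417 226.23193745]]
```

```bash
python3 - <<'E'
from h import *
a=imaging.camera("scene"); cv2.imwrite("pics/s6.png",cv2.resize(a[170:230,165:245],None,fx=10,fy=10,interpolation=cv2.INTER_CUBIC))
o,r,p=tool()
def s(P): return ((proj("scene",P)-[165,170])*10).round(0).tolist()
x=(.4772,-.2703,np.radians(-13.4))
print(s(p),s(p-r.apply([0,0,.0187])))
print(s(T(*x,np.array([(8,0,122),(8,0,104),(-8,0,122),(8,100,122),(8,-100,122)])/1000.)))
c=imaging.calibration("wrist")["camera_from_world"]
print(c[:3,:3]@T(*x,[[0,.05,.122]])[0]+c[:3,3])
E
```

```text
[[389.0, 333.0]] [[381.0, 295.0]]
[[369.0, 297.0], [378.0, 333.0], [388.0, 258.0], [677.0, 358.0], [69.0, 237.0]]
[-0.00211615 -0.01496284  0.15071389]
```

View pics/s6.png

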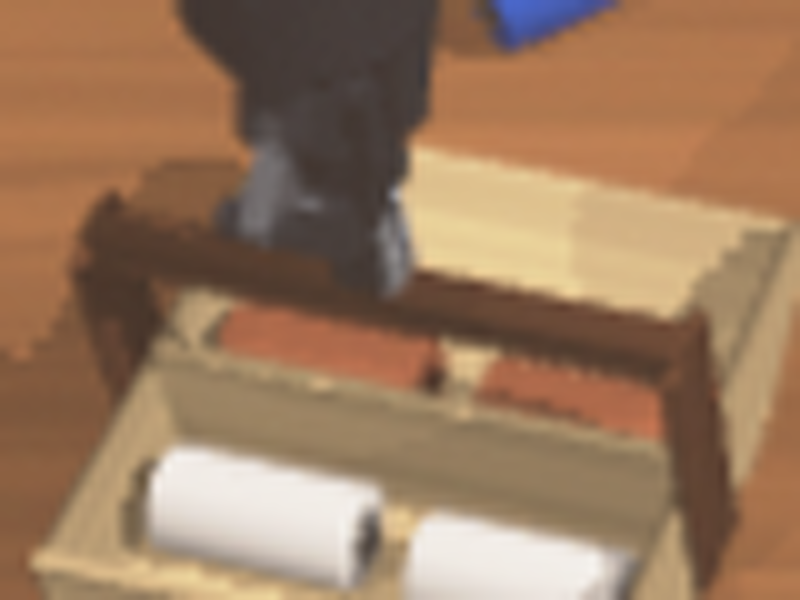

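The fingertips closed on top of the bar: the scene crop shows the tip at (390,298), right at the bar's top edge, so they sit higher than I assumed. I'll open, go 2.5 cm lower and regrip.

Emit:
{"api": "servo_tool", "payload": {"moves": [[[0,0,0,0,0,-1,5],[0,0,0,0,0,0,5],[0,0,0,0,0,0,5],[0,0,0,0,0,0,5],[0,0,0,0,0,0,5]]], "force": 60}}

```text
time: 3.75
ee_pos: [0.4791, -0.2706, 0.1082]
tcp_rot: [179.4, 0.3, 76.7]
wrist_force: [0.0, 0.1, 0.8]
opening: 0.0497
```

```bash
python3 - <<'E'
from h import *
st(); cv2.imwrite("pics/w7.png",imaging.camera("wrist"))
a=imaging.camera("scene"); cv2.imwrite("pics/s7.png",cv2.resize(a[150:230,155:255],None,fx=7,fy=7,interpolation=cv2.INTER_CUBIC))
E
```

```text
t 3.75 p [ 0.4791 -0.2706  0.1082] rpy [179.45   0.34  76.69] F [0.  0.1 0.8] M [ 0.02 -0.01 -0.02] op 0.0497 q [-29.4   3.5  -1.8  84.1  -0.2  74. ]
```

View pics/s7.png

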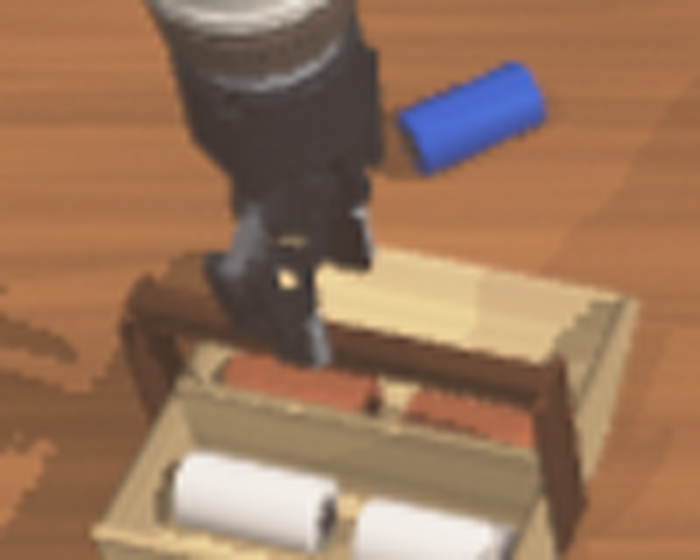

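View pics/w7.png

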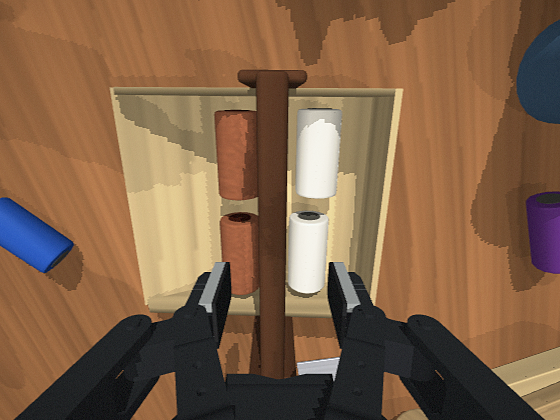

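Emit:
{"api": "servo_tool", "payload": {"moves": [[[0.005,0,0,0,-0.3,1.2,5],[0,0,0,0,0,1.2,5],[0,0,0,0,0,1.0,5],[0,0,0,0,0,0,5],[0,0,0,0,0,0,5]]]}}

```text
time: 4.27
ee_pos: [0.4751, -0.2696, 0.0687]
tcp_rot: [179.9, 0.3, 76.7]
wrist_force: [0.4, -0.0, 0.6]
opening: 0.0501
```

Emit:
{"api": "servo_tool", "payload": {"moves": [[[0,0,0,0,0,0,0.5],[0,0,0,0,0,0,0.5],[0,0,0,0,0,0,0.5],[0,0,0,0,0,0,0.5],[0,0,0,0,0,0,0.5],[0,0,0,0,0,0,0.5]]], "force": 100}}

```text
time: 4.77
ee_pos: [0.4752, -0.2695, 0.0683]
tcp_rot: [179.9, 0.3, 76.7]
wrist_force: [0.8, -0.3, -1.5]
opening: 0.0143
```

```bash
python3 - <<'E'
from h import *
st(); cv2.imwrite("pics/w8.png",imaging.camera("wrist"))
E
```

```text
t 4.77 p [ 0.4752 -0.2695  0.0683] rpy [179.93   0.28  76.68] F [ 0.8 -0.3 -1.5] M [-0.02 -0.01 -0.07] op 0.0143 q [-29.4   3.8  -5.9  80.2  -0.2  73.9]
```

View pics/w8.png

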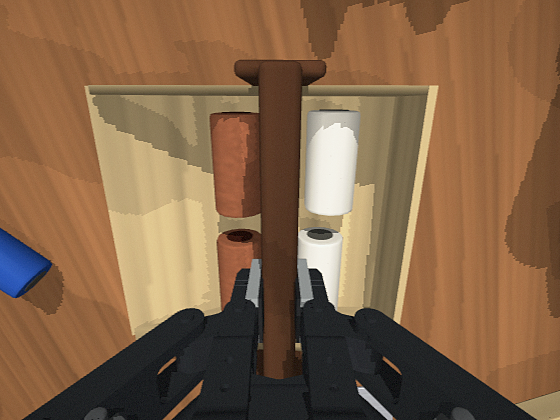

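Emit:
{"api": "servo_tool", "payload": {"moves": [[[0,0,0,0,0,-0.5,0.5],[0,0,0,0,0,-1.5,0.5],[0,0,0,0,0,-2.5,0.5],[0,0,0,0,0,-3,0.5],[0,0,0,0,0,-3,0.5],[0,0,0,0,0,-3,0.5],[0,0,0,0,0,-3,0.5],[0,0,0,0,0,-2.5,0.5],[0,0,0,0,0,-1.5,0.5],[0,0,0,0,0,-1,0.5],[0,0,0,0,0,0,0.5]]], "force": 110}}

```text
time: 5.73
ee_pos: [0.4702, -0.2658, 0.2845]
tcp_rot: [-178.7, -0.1, 76.7]
wrist_force: [0.5, -0.4, -8.7]
opening: 0.0136
```

```bash
python3 - <<'E'
from h import *
st(); cv2.imwrite("pics/w9.png",imaging.camera("wrist"));cv2.imwrite("pics/s9.png",imaging.camera("scene"))
E
```

```text
t 5.73 p [ 0.4702 -0.2658  0.2845] rpy [-1.7874e+02 -8.0000e-02  7.6700e+01] F [ 0.5 -0.4 -8.7] M [-0.02 -0.08  0.09] op 0.0136 q [-29.3   7.9  22.8 106.1  -0.3  74. ]
```

View pics/w9.png

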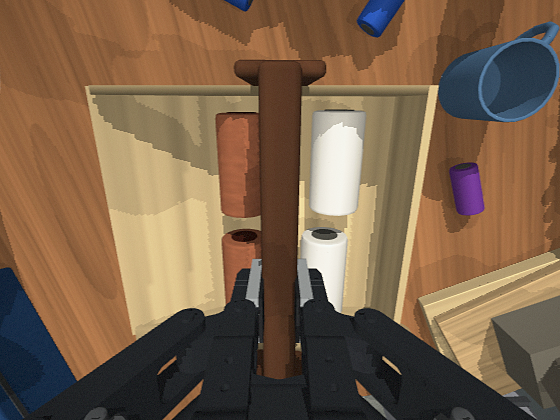

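View pics/s9.png

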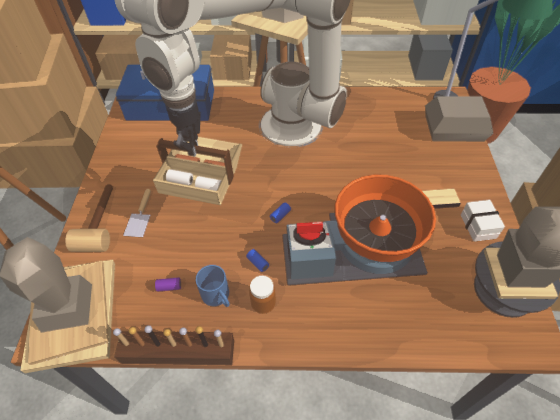

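```bash
cat >> h.py <<'E'
BX,BY=.564,.269; PHI=np.arctan2(BY,BX); OFF=.0447
def pour(theta,L=.02,z=.225,r=None,hz=None):
    t=np.radians(theta); c,s=np.cos(t),np.sin(t)
    hx=-.122*c+.077*s; hzz=-.122*s-.077*c
    rad=(np.hypot(BX,BY)+L-hx) if r is None else r
    H=np.array([rad*np.cos(PHI),rad*np.sin(PHI),z-hzz if hz is None else hz])
    # tray rot = Rz(phi) Ry(-theta); tool = tray * (Rz(90)Rx(180))
    rot=R.from_euler('z',PHI)*R.from_euler('y',-t)*R.from_euler('z',90,degrees=True)*R.from_euler('x',180,degrees=True)
    return H+OFF*rot.apply([0,0,1]),rot
E
python3 - <<'E'
from h import *
p,r=pour(0,r=.66,hz=.365); print(p,r.as_euler('xyz',degrees=True))
plan(p,r,N=18)
for k in (10,20,30,40,50): p,r=pour(k); print(k,p,np.hypot(*p[:2]))
E
```

```text
[0.59571212 0.2841251  0.3203    ] [180.           0.         115.49882476]
N 18 row [-0.0013, -0.0006, -0.0376] [3.04, 0.979, -0.218]
10 [0.68543295 0.32691749 0.27799437] 0.7594032952750511
20 [0.67555634 0.32220684 0.29707853] 0.7484608346526653
30 [0.66283866 0.31614113 0.31397262] 0.7343706848079051
40 [0.64766631 0.30890467 0.32816332] 0.7175609678138437
50 [0.63050029 0.30071734 0.33921946] 0.6985424384152186
```

Emit:
{"api": "servo_tool", "payload": {"moves": [[[0,0,-0.015,1.2,0.4,-0.3,0.5],[0,0,-0.026,2.1,0.7,-0.5,0.5],[0,0,-0.0376,3,0.98,-0.5,0.5],[0,0,-0.0376,3,0.98,-0.5,0.5],[0,0,-0.0376,3,0.98,-0.5,0.5],[0,0,-0.0376,3,0.98,-0.5,0.5],[0,0,-0.0376,3,0.98,-0.5,0.5],[0,0,-0.0376,3,0.98,-0.2,0.5],[0,0,-0.0376,3,0.98,-0.2,0.5],[0,0,-0.0376,3,0.98,-0.2,0.5]]]}}

```text
time: 6.67
ee_pos: [0.5808, 0.007, 0.3049]
tcp_rot: [-177.3, -1.0, 96.7]
wrist_force: [0.6, -0.3, -8.5]
opening: 0.0137
```

```bash
python3 - <<'E'
from h import *
st()
p,r=pour(0,r=.66,hz=.365)
plan(p,r,N=9)
E
```

```text
t 6.67 p [0.5808 0.007  0.3049] rpy [-177.32   -0.99   96.68] F [ 0.6 -0.3 -8.5] M [-0.13 -0.21  0.03] op 0.0137 q [  0.3  17.2  36.1 111.7   0.7  83.6]
N 9 row [-0.0048, -0.0028, -0.0364] [2.945, 0.96, -0.164]
```

Emit:
{"api": "servo_tool", "payload": {"moves": [[[-0.005,-0.003,-0.0364,2.95,0.96,-0.2,0.5],[-0.005,-0.003,-0.0364,2.95,0.96,-0.2,0.5],[-0.005,-0.003,-0.0364,2.95,0.96,-0.2,0.5],[-0.005,-0.003,-0.0364,2.95,0.96,-0.2,0.5],[-0.005,-0.003,-0.0364,2.95,0.96,-0.2,0.5],[-0.005,-0.003,-0.0364,2.95,0.96,-0.2,0.5],[-0.005,-0.003,-0.0364,2.95,0.96,-0.2,0.5],[-0.005,-0.003,-0.025,2,0.7,-0.1,0.5],[-0.002,-0.002,-0.012,1,0.3,0,0.5],[0,0,0,0,0,0,0.5]]]}}

```text
time: 7.5
ee_pos: [0.5928, 0.2784, 0.3006]
tcp_rot: [-178.4, -0.3, 115.1]
wrist_force: [-0.2, -0.9, -8.3]
opening: 0.0139
```

```bash
python3 - <<'E'
from h import *
st()
p,r=pour(20); print(p)
plan(p,r,N=6); plan(p,r,N=10)
cv2.imwrite("pics/s10.png",imaging.camera("scene"));cv2.imwrite("pics/w10.png",imaging.camera("wrist"))
E
```

```text
t 7.5 p [0.5928 0.2784 0.3006] rpy [-178.37   -0.32  115.08] F [-0.2 -0.9 -8.3] M [-0.23 -0.06 -0.01] op 0.0139 q [ 25.   28.8  51.3 114.1   0.3  89.9]
[0.67555634 0.32220684 0.29707853]
N 6 row [-0.0629, -0.0007, -0.0014] [0.072, 1.548, 0.261]
N 10 row [-0.0378, -0.0004, -0.0008] [0.043, 0.927, 0.168]
```

View pics/s10.png

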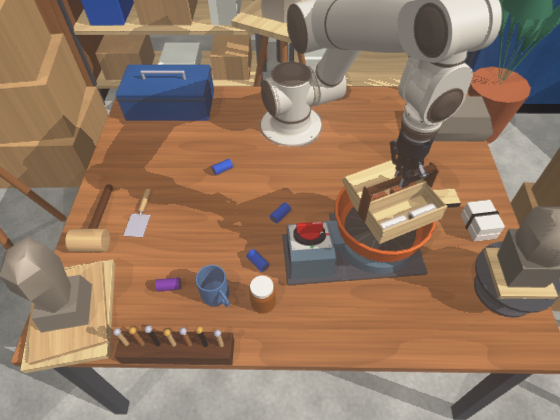

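View pics/w10.png

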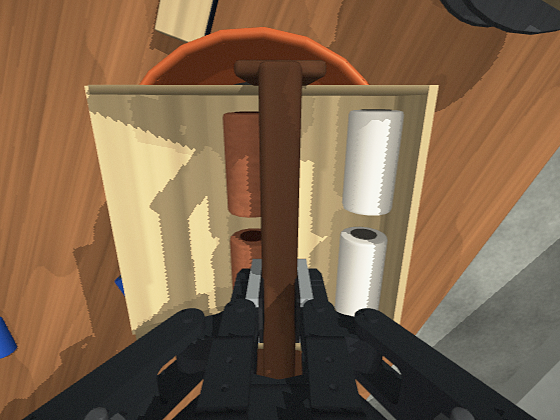

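Emit:
{"api": "servo_tool", "payload": {"moves": [[[-0.03,0,0,0,0.8,-0.3,0.5],[-0.05,0,0,0,1.2,-0.2,0.5],[-0.05,0,0,0,1.3,0.1,0.5],[-0.05,0,0,0,1.3,0.2,0.5],[-0.05,0,0,0,1.3,0.2,0.5],[-0.05,0,0,0,1.3,0.2,0.5],[-0.04,0,0,0,0.8,0.1,0.5],[0,0,0,0,0,0,0.5]]]}}

```text
time: 8.27
ee_pos: [0.6695, 0.297, 0.3009]
tcp_rot: [163.3, -0.0, 114.0]
wrist_force: [-1.8, -0.8, -9.2]
opening: 0.0136
```

```bash
python3 - <<'E'
from h import *
st()
p,r=pour(20); print(p,r.as_euler('xyz',degrees=True))
plan(p,r,N=1); 
p,r=pour(50); plan(p,r,N=12)
E
```

```text
t 8.27 p [0.6695 0.297  0.3009] rpy [ 1.6331e+02 -3.0000e-02  1.1399e+02] F [-1.8 -0.8 -9.2] M [-0.56  1.23 -0.01] op 0.0136 q [23.9 15.3 31.1 89.1  0.1 89.9]
[0.67555634 0.32220684 0.29707853] [ 1.60000000e+02 -1.27222187e-14  1.15498825e+02]
N 1 row [-0.0578, 0.0078, -0.0252] [2.06, 1.401, 0.821]
N 12 row [-0.0484, 0.0012, -0.0019] [0.165, -0.072, -0.426]
```

Emit:
{"api": "servo_tool", "payload": {"moves": [[[-0.01,0,-0.012,1.2,0.6,0.1,0.5],[-0.01,0,-0.012,0.8,0.5,0.1,0.5],[0,0,0,0,0,0,0.5],[0,0,0,0,0,0,0.5]]]}}

```text
time: 8.6
ee_pos: [0.6697, 0.3152, 0.3003]
tcp_rot: [162.7, 0.5, 115.1]
wrist_force: [-0.1, -0.4, -8.8]
opening: 0.014
```

```bash
python3 - <<'E'
from h import *
st()
for k in (30,50):
  p,r=pour(k); plan(p,r,N=12)
cv2.imwrite("pics/s11.png",imaging.camera("scene"))
E
```

```text
t 8.6 p [0.6697 0.3152 0.3003] rpy [162.65   0.47 115.06] F [-0.1 -0.4 -8.8] M [-0.4   0.98  0.06] op 0.014 q [25.4 15.6 31.3 88.3 -0.6 90.2]
N 12 row [-0.0184, 0.0009, -0.0003] [0.031, 0.0, -0.124]
N 12 row [-0.0475, 0.0009, -0.0002] [0.029, -0.121, -0.465]
```

View pics/s11.png

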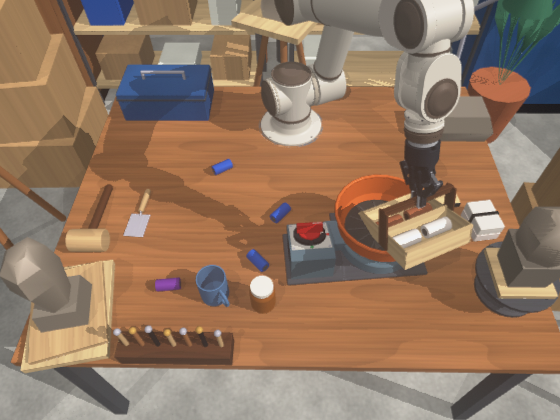

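Emit:
{"api": "servo_tool", "payload": {"moves": [[[-0.03,0,0,0,-0.05,-0.3,0.5],[-0.045,0,0,0,-0.1,-0.45,0.5],[-0.045,0,0,0,-0.1,-0.45,0.5],[-0.045,0,0,0,-0.1,-0.45,0.5],[-0.045,0,0,0,-0.1,-0.45,0.5],[-0.045,0,0,0,-0.1,-0.45,0.5],[-0.045,0,0,0,-0.1,-0.45,0.5],[-0.045,0,0,0,-0.1,-0.45,0.5],[-0.045,0,0,0,-0.1,-0.45,0.5],[-0.045,0,0,0,-0.1,-0.45,0.5],[0,0,0,0,0,0,0.5]]]}}

```text
time: 9.57
ee_pos: [0.6395, 0.298, 0.3247]
tcp_rot: [138.0, 0.6, 114.9]
wrist_force: [-0.3, -0.8, -8.3]
opening: 0.014
```

```bash
python3 - <<'E'
from h import *
st()
p,r=pour(50); print(p); plan(p,r,N=6)
cv2.imwrite("pics/s12.png",imaging.camera("scene"));cv2.imwrite("pics/w12.png",imaging.camera("wrist"))
E
```

```text
t 9.57 p [0.6395 0.298  0.3247] rpy [137.99   0.55 114.86] F [-0.3 -0.8 -8.3] M [-0.87  1.89  0.03] op 0.014 q [ 25.3 -15.5  -8.2  55.3  -0.7  90. ]
[0.63050029 0.30071734 0.33921946]
N 6 row [-0.0233, 0.0024, -0.0001] [0.103, 0.09, -0.253]
```

View pics/s12.png

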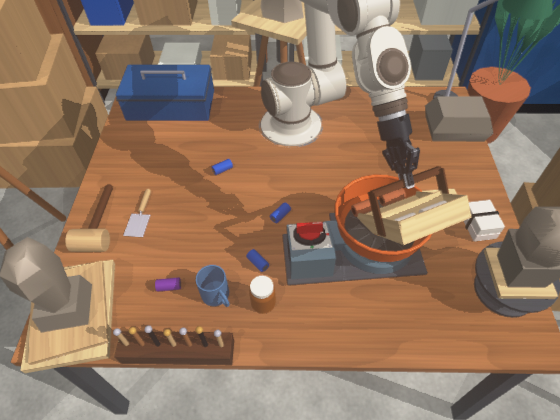

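View pics/w12.png

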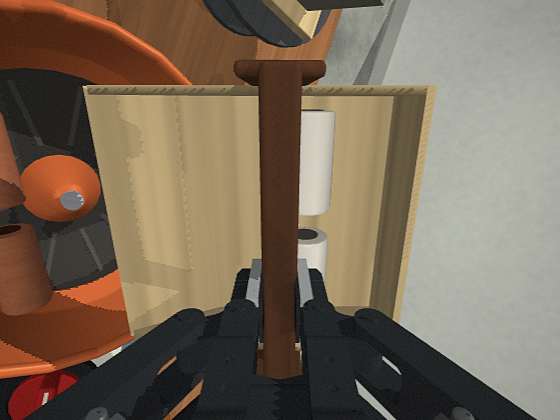

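Both terracotta feet have left the bay and show at the left of the wrist view, by the hub; both whites are against the divider. I'll level the tray now.

```bash
python3 - <<'E'
from h import *
st()
p,r=pour(0,r=.66,hz=.375); print(p); plan(p,r,N=11)
cv2.imwrite("pics/s13.png",cv2.resize(imaging.camera("scene")[160:290,320:450],None,fx=4.5,fy=4.5))
E
```

```text
t 9.67 p [0.6405 0.2986 0.3257] rpy [138.06   0.55 114.87] F [ 0.4 -0.6 -7.5] M [-0.82  1.78  0.03] op 0.0137 q [ 25.3 -15.2  -7.9  55.4  -0.7  90. ]
[0.59571212 0.2841251  0.3303    ]
N 11 row [0.0665, 0.0012, -0.0006] [0.054, -0.383, -0.209]
```

View pics/s13.png

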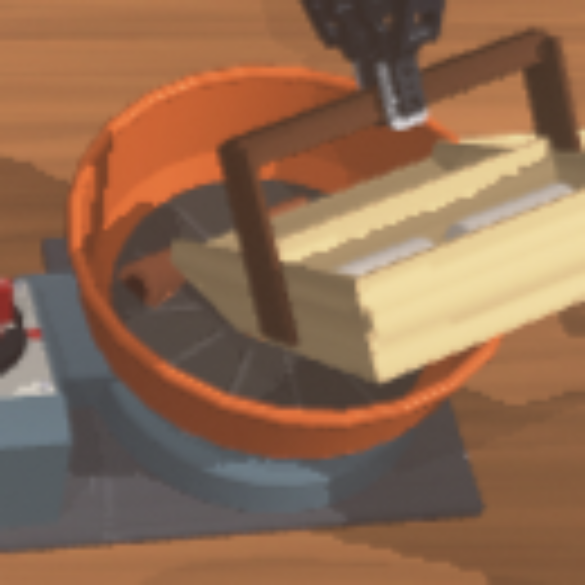

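Emit:
{"api": "servo_tool", "payload": {"moves": [[[0.03,0,0,0,0,-1.2,0.5],[0.055,0,0,0,0,-1.2,0.5],[0.065,0,0,0.05,-0.3,-0.8,0.5],[0.065,0,0,0.05,-0.4,-0.4,0.5],[0.065,0,0,0.05,-0.4,-0.3,0.5],[0.065,0,0,0.05,-0.4,-0.2,0.5],[0.065,0,0,0.05,-0.4,-0.2,0.5],[0.065,0,0,0.05,-0.4,-0.2,0.5],[0.065,0,0,0.05,-0.4,-0.2,0.5],[0.065,0,0,0.05,-0.4,-0.2,0.5],[0.05,0,0,0.05,-0.4,-0.2,0.5],[0,0,0,0,0,0,0.5]]]}}

```text
time: 10.72
ee_pos: [0.5913, 0.2806, 0.3589]
tcp_rot: [177.3, 0.6, 114.8]
wrist_force: [1.1, 1.3, -8.1]
opening: 0.0141
```

```bash
python3 - <<'E'
from h import *
st()
plan([.475,-.268,.30],down(76.7),N=18)
E
```

```text
t 10.72 p [0.5913 0.2806 0.3589] rpy [177.28   0.55 114.81] F [ 1.1  1.3 -8.1] M [ 0.02 -0.07 -0.03] op 0.0141 q [ 25.7  28.4  58.2 117.   -0.6  90.8]
N 18 row [0.0027, -0.0004, 0.037] [-3.005, -1.03, 0.308]
```

Emit:
{"api": "servo_tool", "payload": {"moves": [[[0.003,0,0.015,-1.2,-0.4,0,0.5],[0.003,0,0.026,-2.1,-0.7,0,0.5],[0.003,0,0.037,-3,-1.03,0,0.5],[0.003,0,0.037,-3,-1.03,0,0.5],[0.003,0,0.037,-3,-1.03,0,0.5],[0.003,0,0.037,-3,-1.03,0,0.5],[0.003,0,0.037,-3,-1.03,0,0.5],[0.003,0,0.037,-3,-1.03,0.2,0.5],[0.003,0,0.037,-3,-1.03,0.4,0.5],[0.003,0,0.037,-3,-1.03,0.4,0.5],[0.003,0,0.037,-3,-1.03,0.4,0.5],[0.003,0,0.037,-3,-1.03,0.4,0.5]]]}}

```text
time: 11.72
ee_pos: [0.5708, -0.0767, 0.3349]
tcp_rot: [177.1, -0.4, 90.5]
wrist_force: [0.5, -0.6, -7.4]
opening: 0.0137
```

```bash
python3 - <<'E'
from h import *
st()
plan([.475,-.268,.26],down(76.7),N=6)
E
```

```text
t 11.72 p [ 0.5708 -0.0767  0.3349] rpy [177.09  -0.35  90.51] F [ 0.5 -0.6 -7.4] M [-0.09  0.12 -0.  ] op 0.0137 q [ -8.1  11.4  32.7 108.5   0.8  81.4]
N 6 row [0.0083, -0.002, 0.0401] [-3.335, -1.337, 1.195]
```

Emit:
{"api": "servo_tool", "payload": {"moves": [[[0.008,-0.002,0.04,-3.2,-1.3,1.0,0.5],[0.008,-0.002,0.04,-3.2,-1.3,1.0,0.5],[0.008,-0.002,0.04,-3.2,-1.3,1.0,0.5],[0.008,-0.002,0.04,-3.0,-1.3,1.0,0.5],[0.008,-0.002,0.03,-2.2,-0.9,1.0,0.5],[0.006,0,0.02,-1.2,-0.5,0.8,0.5],[0,0,0,0,0,0,0.5],[0,0,0,0,0,0,0.5]]]}}

```text
time: 12.38
ee_pos: [0.4884, -0.2489, 0.2739]
tcp_rot: [178.1, 0.4, 77.0]
wrist_force: [0.0, 0.2, -6.3]
opening: 0.0135
```

```bash
python3 - <<'E'
from h import *
st()
plan([.475,-.269,.085],down(76.7),N=8)
cv2.imwrite("pics/s14.png",imaging.camera("scene"));cv2.imwrite("pics/w14.png",imaging.camera("wrist"))
E
```

```text
t 12.38 p [ 0.4884 -0.2489  0.2739] rpy [178.06   0.41  76.98] F [ 0.   0.2 -6.3] M [0.14 0.12 0.04] op 0.0135 q [-2.700e+01  4.900e+00  1.820e+01  1.013e+02  1.000e-01  7.600e+01]
N 8 row [0.0042, 0.0009, 0.0006] [-0.274, -0.151, 2.361]
```

View pics/s14.png

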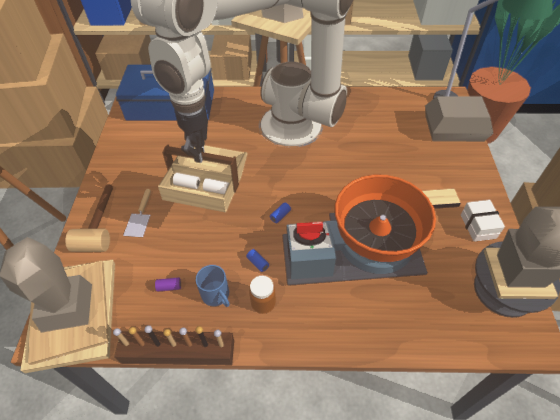

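View pics/w14.png

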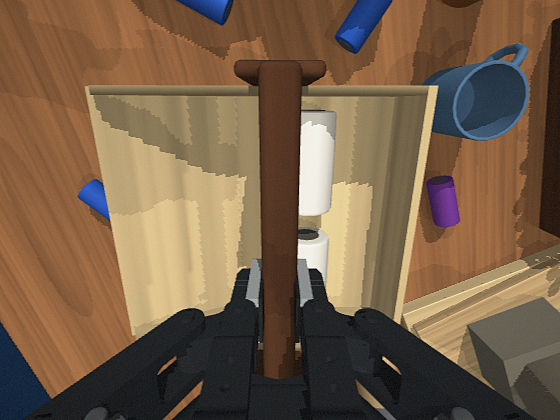

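```bash
python3 - <<'E'
from h import *
a=imaging.camera("top");b=imaging.camera("scene")
x=cv2.resize(a[130:240,140:250],(560,560),interpolation=cv2.INTER_CUBIC);y=cv2.resize(b[170:270,330:440],(616,560))[:,:230+386]
cv2.imwrite("pics/b1.png",x);cv2.imwrite("pics/b2.png",y)
E
```

```text
(no output)
```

View pics/b1.png

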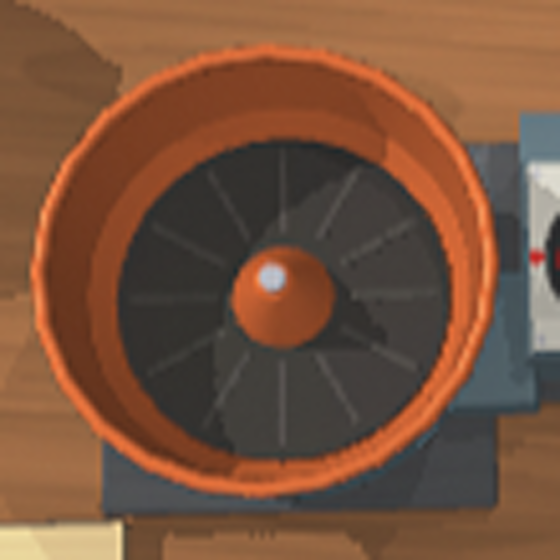

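View pics/b2.png

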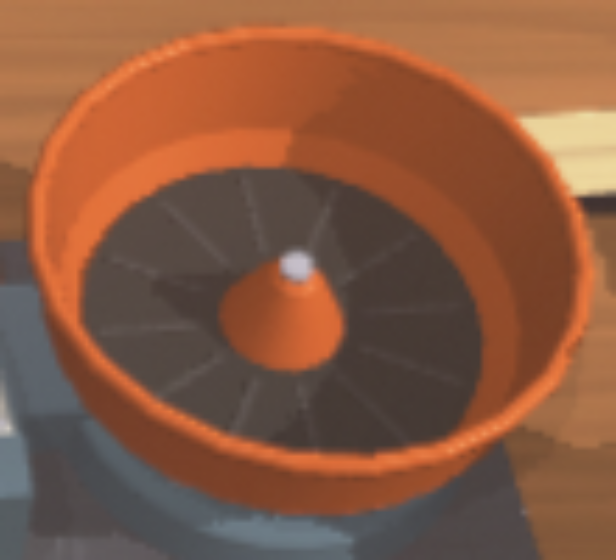

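```bash
python3 - <<'E'
from h import *
cv2.imwrite("pics/t15.png",imaging.camera("top")); cv2.imwrite("pics/s15.png",cv2.resize(imaging.camera("scene")[80:300,60:460],None,fx=2,fy=2,interpolation=cv2.INTER_CUBIC)); st()
E
```

```text
t 12.68 p [ 0.4895 -0.2472  0.2741] rpy [178.16   0.37  77.18] F [ 0.2 -0.2 -6.7] M [0.13 0.09 0.07] op 0.014 q [-2.680e+01  5.100e+00  1.840e+01  1.015e+02  1.000e-01  7.600e+01]
```

View pics/t15.png

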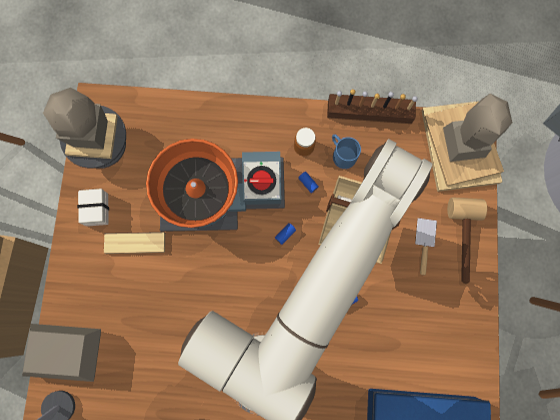

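View pics/s15.png

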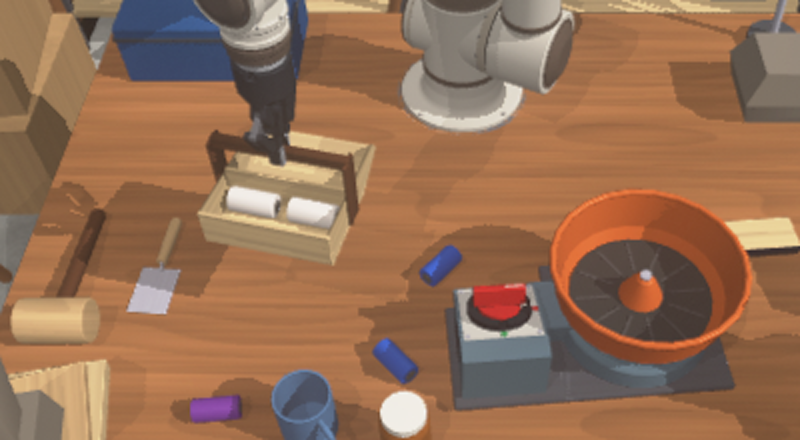

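```bash
python3 - <<'E'
from h import *
a=cv2.imread("pics/s12.png"); cv2.imwrite("pics/s12z.png",cv2.resize(a[160:260,320:480],None,fx=5,fy=5,interpolation=cv2.INTER_CUBIC))
w=imaging.camera("wrist"); cv2.imwrite("pics/w15.png",w)
c=imaging.calibration("scene");M=c["camera_from_world"]
def bp(u,v,z):
    d=M[:3,:3].T@np.array([(u-c["cx"])/c["fx"],(v-c["cy"])/c["fy"],1]); o=-M[:3,:3].T@M[:3,3]
    return o+d*(z-o[2])/d[2]
for u,v in((353,222),(384,207)):
    for z in (.117,.2,.25): print(u,v,bp(u,v,z).round(3))
E
```

```text
353 222 [0.561 0.187 0.117]
353 222 [0.622 0.173 0.2  ]
353 222 [0.658 0.164 0.25 ]
384 207 [0.504 0.286 0.117]
384 207 [0.569 0.263 0.2  ]
384 207 [0.608 0.25  0.25 ]
```

View pics/s12z.png

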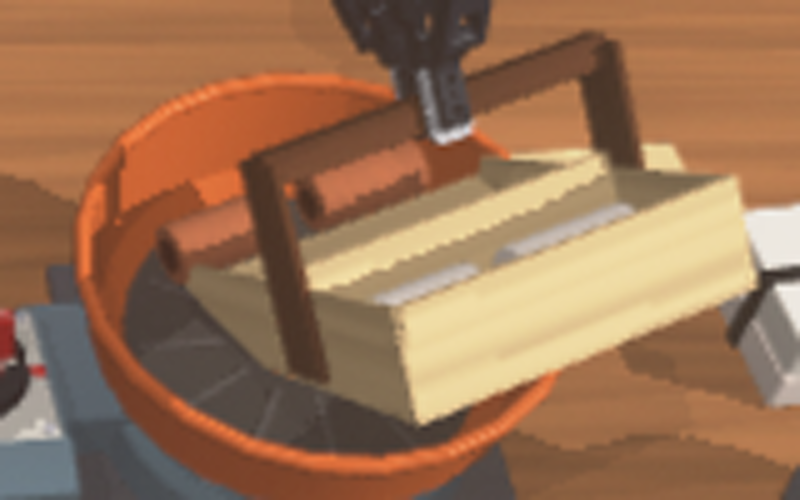

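View pics/w15.png

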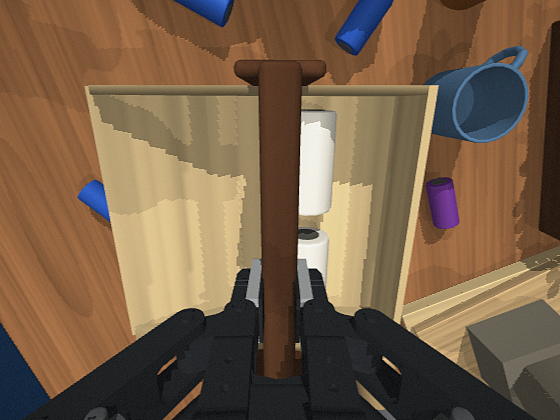

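```bash
python3 - <<'E'
from h import *
for n,f in(("top","pics/t15.png"),("scene","pics/s14.png")):
    a=cv2.imread(f"pics/{n}0.png").astype(int); b=cv2.imread(f).astype(int)
    d=(np.abs(a-b).max(2)).clip(0,255).astype(np.uint8)
    cv2.imwrite(f"pics/d_{n}.png",(d>25).astype(np.uint8)*255)
    h=cv2.cvtColor(b.astype(np.uint8),cv2.COLOR_BGR2HSV)
    print(n,h[200,385] if n=="scene" else 0)
E
```

```text
top 0
scene [  9 157 128]
```

View pics/d_top.png

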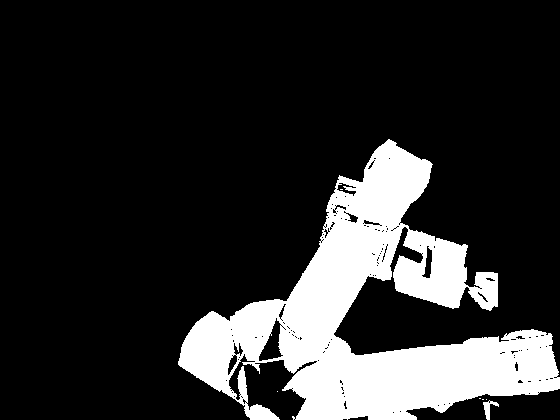

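View pics/d_scene.png

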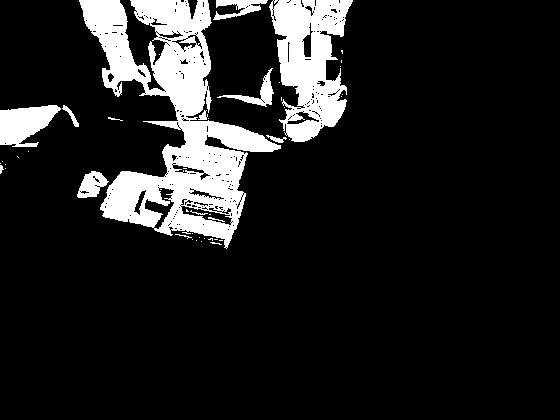

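The bowl is pixel-identical to the start, so the feet that left the lip aren't in it any more. I'll set the tray down, then search for them with the wrist camera.

Emit:
{"api": "servo_tool", "payload": {"moves": [[[0.008,0.002,0.003,-0.5,-0.2,1,0.5],[0.008,0.002,0.003,-0.5,-0.2,2,0.5],[0.008,0.002,0.003,-0.5,-0.2,2.5,0.5],[0.004,0,0,-0.3,-0.2,2.5,0.5],[0.004,0,0,-0.2,-0.2,2.5,0.5],[0,0,0,-0.1,-0.1,2.5,0.5],[0,0,0,-0.1,-0.1,2.0,0.5],[0,0,0,0,0,1.0,0.5],[0,0,0,0,0,0,0.5]]]}}

```text
time: 13.48
ee_pos: [0.4746, -0.2666, 0.1021]
tcp_rot: [-179.8, -0.0, 76.9]
wrist_force: [-0.1, 0.3, -6.5]
opening: 0.0137
```

```bash
python3 - <<'E'
from h import *
st()
plan([.475,-.269,.068],down(76.7),N=4)
E
```

```text
t 13.48 p [ 0.4746 -0.2666  0.1021] rpy [-1.7984e+02 -1.0000e-02  7.6950e+01] F [-0.1  0.3 -6.5] M [0.07 0.09 0.04] op 0.0137 q [-29.3   3.5  -2.4  84.2  -0.   73.8]
N 4 row [-0.0007, -0.0, 0.0011] [-0.057, 0.024, 0.853]
```

Emit:
{"api": "servo_tool", "payload": {"moves": [[[0,0,0.001,-0.1,0,1.0,0.5],[0,0,0,0,0,0.8,0.5],[0,0,0,0,0,0.7,0.5],[0,0,0,0,0,0.4,0.5],[0,0,0,0,0,0.3,0.5],[0,0,0,0,0,0,0.5]]]}}

```text
time: 13.98
ee_pos: [0.4763, -0.2683, 0.0701]
tcp_rot: [179.9, 0.1, 76.9]
wrist_force: [-0.2, 0.3, -7.9]
opening: 0.0137
```

```bash
python3 - <<'E'
from h import *
st()
E
```

```text
t 13.98 p [ 0.4763 -0.2683  0.0701] rpy [1.7993e+02 6.0000e-02 7.6930e+01] F [-0.2  0.3 -7.9] M [ 0.09  0.12 -0.03] op 0.0137 q [-29.4   3.9  -5.6  80.5  -0.   73.7]
```

Emit:
{"api": "servo_tool", "payload": {"moves": [[[0,0,0,0,0,0.25,0.5],[0,0,0,0,0,0.2,0.5],[0,0,0,0,0,0,0.5]]]}}

```text
time: 14.23
ee_pos: [0.4772, -0.2686, 0.0692]
tcp_rot: [179.7, 0.1, 76.9]
wrist_force: [-0.4, -0.3, -7.2]
opening: 0.0138
```

```bash
python3 - <<'E'
from h import *
st()
E
```

```text
t 14.23 p [ 0.4772 -0.2686  0.0692] rpy [1.797e+02 1.200e-01 7.695e+01] F [-0.4 -0.3 -7.2] M [ 0.09 -0.01  0.04] op 0.0138 q [-29.4   3.7  -5.8  80.1  -0.   73.7]
```

Emit:
{"api": "servo_tool", "payload": {"moves": [[[0,0,0,0,0,0.4,0.5],[0,0,0,0,0,0.3,0.5],[0,0,0,0,0,0,0.5]]]}}

```text
time: 14.48
ee_pos: [0.4786, -0.2691, 0.0694]
tcp_rot: [179.3, 0.2, 77.0]
wrist_force: [1.2, 0.5, -7.3]
opening: 0.0136
```

```bash
python3 - <<'E'
from h import *
st(); a=imaging.camera("scene"); cv2.imwrite("pics/s16.png",cv2.resize(a[140:260,140:300],None,fx=5,fy=5,interpolation=cv2.INTER_CUBIC))
E
```

```text
t 14.48 p [ 0.4786 -0.2691  0.0694] rpy [179.28   0.22  76.96] F [ 1.2  0.5 -7.3] M [ 0.01 -0.04  0.04] op 0.0136 q [-29.3   3.5  -6.1  79.7  -0.   73.7]
```

View pics/s16.png

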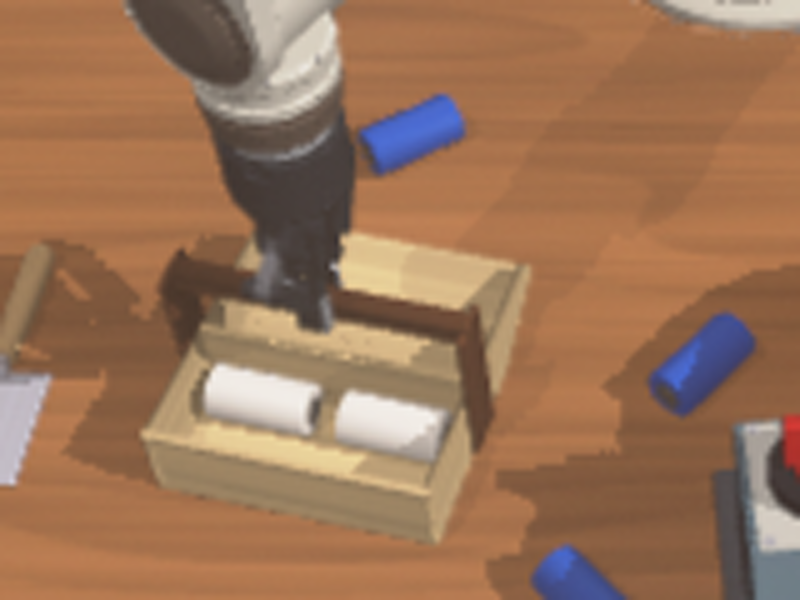

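Emit:
{"api": "servo_tool", "payload": {"moves": [[[0,0,0,0,0,0,5],[0,0,0,0,0,0,5],[0,0,0,0,0,0,5],[0,0,0,0,0,0,5],[0,0,0,0,0,0,5]]], "force": 60}}

```text
time: 14.95
ee_pos: [0.4814, -0.2705, 0.0716]
tcp_rot: [178.9, 0.3, 77.0]
wrist_force: [0.3, -0.2, 0.3]
opening: 0.0499
```

```bash
python3 - <<'E'
from h import *
st(); cv2.imwrite("pics/w17.png",imaging.camera("wrist"))
a=imaging.camera("scene"); cv2.imwrite("pics/s17.png",cv2.resize(a[140:260,140:300],None,fx=5,fy=5,interpolation=cv2.INTER_CUBIC))
E
```

```text
t 14.95 p [ 0.4814 -0.2705  0.0716] rpy [178.87   0.32  76.96] F [ 0.3 -0.2  0.3] M [-0.01 -0.02 -0.04] op 0.0499 q [-29.3   3.4  -5.9  79.5   0.   73.7]
```

View pics/w17.png

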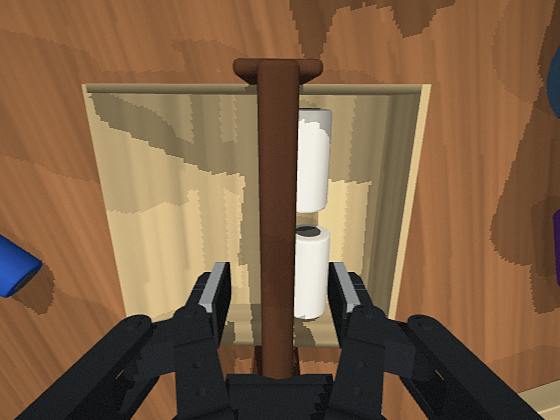

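View pics/s17.png

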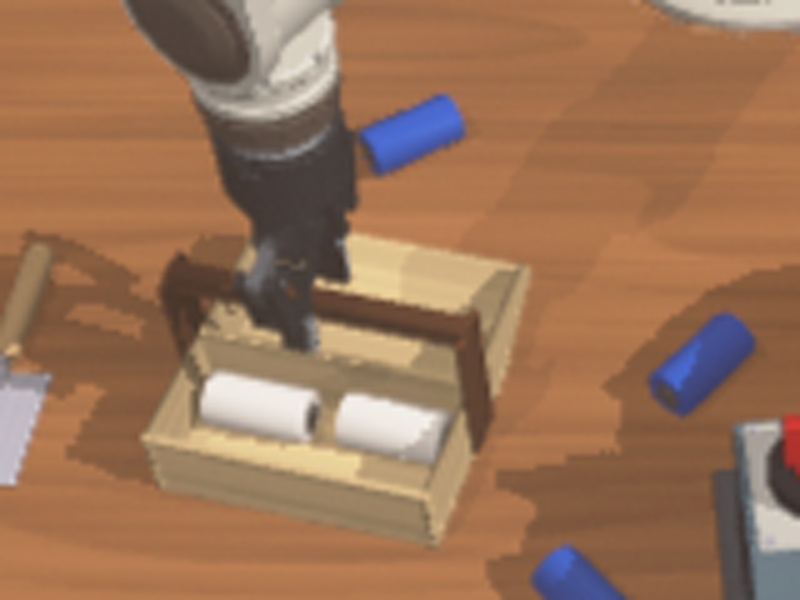

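Emit:
{"api": "servo_tool", "payload": {"moves": [[[0.01,0,0,0,-0.3,-1.5,5],[0.01,0,0,0,0,-3,5],[0,0,0,0,0,-4,5],[0,0,0,0,0,-4,5],[0,0,0,0,0,-4,5],[0,0,0,0,0,-4,5],[0,0,0,0,0,-3,5],[0,0,0,0,0,0,5]]]}}

```text
time: 15.72
ee_pos: [0.4757, -0.267, 0.3128]
tcp_rot: [-179.5, 0.2, 77.0]
wrist_force: [-0.1, -0.3, 0.6]
opening: 0.0503
```

```bash
python3 - <<'E'
from h import *
st(); plan([.36,.02,.33],down(93),N=11)
E
```

```text
t 15.72 p [ 0.4757 -0.267   0.3128] rpy [-179.49    0.19   76.95] F [-0.1 -0.3  0.6] M [ 0.04 -0.02  0.01] op 0.0503 q [-29.1   9.3  27.7 108.8  -0.3  73.9]
N 11 row [-0.0008, 0.0002, -0.0255] [2.498, -1.313, -0.154]
```

Emit:
{"api": "servo_tool", "payload": {"moves": [[[0,0,-0.025,2,-1,-0.2,5],[0,0,-0.0255,2.5,-1.3,-0.2,5],[0,0,-0.0255,2.5,-1.3,-0.2,5],[0,0,-0.0255,2.5,-1.3,-0.2,5],[0,0,-0.0255,2.5,-1.3,-0.2,5],[0,0,-0.0255,2.5,-1.3,-0.2,5],[0,0,-0.0255,2.5,-1.3,-0.2,5],[0,0,-0.0255,2.5,-1.3,-0.2,5],[0,0,-0.0255,2.5,-1.3,-0.2,5],[0,0,-0.0255,2.5,-1.3,-0.2,5],[0,0,-0.025,1.5,-0.7,-0.2,5]]]}}

```text
time: 16.63
ee_pos: [0.366, 0.0112, 0.3333]
tcp_rot: [-179.5, 0.1, 93.3]
wrist_force: [0.9, 0.1, 0.6]
opening: 0.0501
```

```bash
python3 - <<'E'
from h import *
st()
for n in("wrist","scene","top"): cv2.imwrite(f"pics/{n}18.png",imaging.camera(n))
E
```

```text
t 16.63 p [0.366  0.0112 0.3333] rpy [-1.7952e+02  6.0000e-02  9.3300e+01] F [0.9 0.1 0.6] M [-0.02 -0.02  0.03] op 0.0501 q [ 1.800e+00 -1.360e+01  8.000e+00  1.121e+02 -1.000e-01  8.850e+01]
```

View pics/wrist18.png

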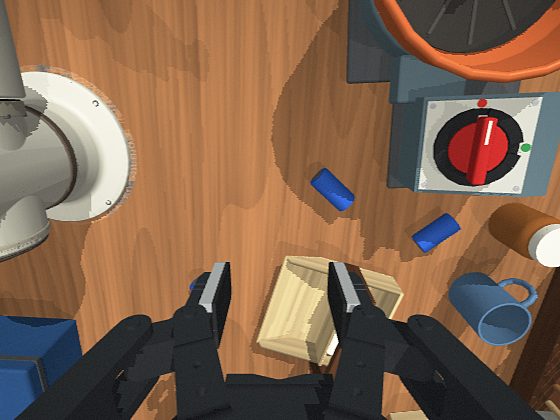

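View pics/scene18.png

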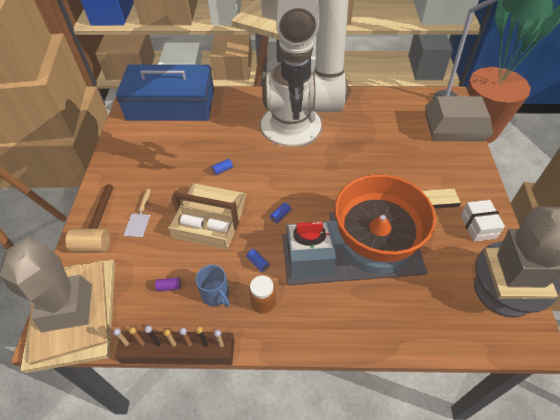

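View pics/top18.png

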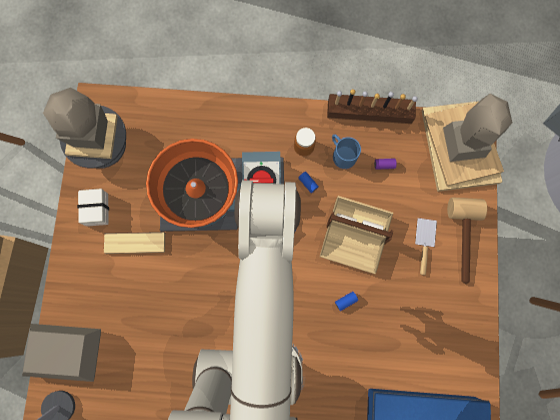

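Emit:
{"api": "servo_tool", "payload": {"moves": [[[0,0,0,3,1,-1,5],[0,0,0,4,1.5,-1,5],[0,0,0,4,1.5,-1,5],[0,0,0,3,1.5,0,5],[0,0,0,1,0.5,0,5],[0,0,0,0,0,0,5]]]}}

```text
time: 17.28
ee_pos: [0.4238, 0.1646, 0.3603]
tcp_rot: [-179.5, 0.2, 92.6]
wrist_force: [-0.4, -0.8, -0.2]
opening: 0.0501
```

```bash
python3 - <<'E'
from h import *
st()
cv2.imwrite(f"pics/w19.png",imaging.camera("wrist"))
E
```

```text
t 17.28 p [0.4238 0.1646 0.3603] rpy [-179.53    0.23   92.6 ] F [-0.4 -0.8 -0.2] M [-0.06  0.03 -0.  ] op 0.0501 q [ 2.130e+01 -4.000e-01  2.310e+01  1.140e+02 -1.000e-01  1.087e+02]
```

View pics/w19.png

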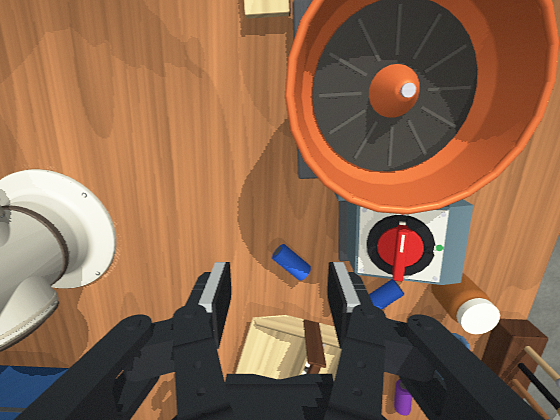

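```bash
python3 - <<'E'
from h import *
import h
_,r=pour(50); p=np.array([.43*np.cos(PHI-.1),.43*np.sin(PHI-.1),.2]); print(p)
plan(p,r,N=10)
E
```

```text
[0.40465685 0.14544013 0.2       ]
N 10 row [-0.087, 0.0177, -0.0373] [-0.229, -0.837, 1.438]
```

Emit:
{"api": "servo_tool", "payload": {"moves": [[[-0.087,0.018,-0.037,-0.2,-0.8,1.4,5],[-0.087,0.018,-0.037,-0.2,-0.8,1.4,5],[-0.087,0.018,-0.037,-0.2,-0.8,1.4,5],[-0.087,0.018,-0.037,-0.2,-0.8,1.4,5],[-0.087,0.018,-0.037,-0.2,-0.8,1.4,5],[-0.087,0.018,-0.037,-0.2,-0.8,1.4,5],[-0.087,0.018,-0.037,-0.2,-0.8,1.4,5],[-0.087,0.018,-0.037,-0.2,-0.8,1.4,5],[-0.087,0.018,-0.037,-0.2,-0.8,1.4,5],[-0.05,0,0,0,0,0,5]]]}}

```text
time: 18.17
ee_pos: [0.4775, 0.1503, 0.208]
tcp_rot: [137.5, -0.8, 113.5]
wrist_force: [-0.8, -0.0, -1.0]
opening: 0.0502
```

```bash
python3 - <<'E'
from h import *
st()
cv2.imwrite(f"pics/w20.png",imaging.camera("wrist"))
E
```

```text
t 18.17 p [0.4775 0.1503 0.208 ] rpy [137.47  -0.85 113.48] F [-0.8 -0.  -1. ] M [-0.32  0.56  0.02] op 0.0502 q [ 12.4 -48.5 -40.3  56.3   8.1  82.3]
```

View pics/w20.png

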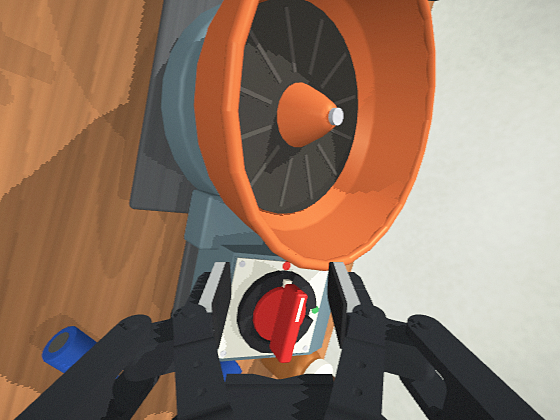

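```bash
cat >> h.py <<'E'
def sw(out,dx=0,dy=0,turn=0,m=(.5642,.2693,np.radians(5.5)),off=OFF):
    S=np.array([.020,-.215,.110]); n=np.array([-.309,0,.951])
    P=T(*m,[S+n*out])[0]
    rm=R.from_euler('z',m[2]); 
    rot=rm*R.from_euler('y',-18,degrees=True)*R.from_euler('z',-turn,degrees=True)*R.from_euler('z',90,degrees=True)*R.from_euler('x',180,degrees=True)
    return P+off*rot.apply([0,0,1])+rot.apply([dx,dy,0]),rot
E
python3 - <<'E'
from h import *
p,r=sw(.17); print(p,r.as_euler('xyz',degrees=True)); plan(p,r,N=6); plan(p,r,N=8)
E
```

```text
[0.56617607 0.05349588 0.22915777] [ 1.62000000e+02 -1.27222187e-14  9.55000000e+01]
N 6 row [0.0709, -0.0286, 0.0438] [-1.947, 1.022, 0.211]
N 8 row [0.0532, -0.0215, 0.0329] [-1.455, 0.776, 0.157]
```

Emit:
{"api": "servo_tool", "payload": {"moves": [[[0.04,0,0,-1,1.3,-1.5,5],[0.06,-0.02,0.03,-1.5,1.3,-1.5,5],[0.06,-0.022,0.035,-1.6,0.8,0,5],[0.06,-0.022,0.035,-1.6,0.8,0.2,5],[0.06,-0.022,0.035,-1.6,0.8,0.2,5],[0.06,-0.022,0.035,-1.6,0.6,0.2,5],[0.05,-0.02,0.03,-1,0,0.2,5],[0,0,0,0,0,0,5],[0,0,0,0,0,0,5]]]}}

```text
time: 18.97
ee_pos: [0.5328, 0.0445, 0.2588]
tcp_rot: [161.0, 0.4, 98.0]
wrist_force: [-0.0, -0.0, 0.6]
opening: 0.0499
```

```bash
python3 - <<'E'
from h import *
st(); p,r=sw(.17); print(p); plan(p,r,N=2)
E
```

```text
t 18.97 p [0.5328 0.0445 0.2588] rpy [161.01   0.44  98.02] F [-0.  -0.   0.6] M [-0.07  0.28  0.  ] op 0.0499 q [  4.3 -16.3  -5.8  81.6   0.8  86.3]
[0.56617607 0.05349588 0.22915777]
N 2 row [0.0087, -0.0034, 0.022] [0.239, 1.145, 1.953]
```

Emit:
{"api": "servo_tool", "payload": {"moves": [[[0.009,-0.003,0.022,0.2,1.1,1.5,5],[0.009,-0.003,0.022,0.2,1.1,1.0,5],[0,0,0,0,0,0,5],[0,0,0,0,0,0,5]]]}}

```text
time: 19.3
ee_pos: [0.5586, 0.0506, 0.2451]
tcp_rot: [161.6, -0.0, 95.5]
wrist_force: [0.0, 0.1, 0.9]
opening: 0.0501
```

```bash
python3 - <<'E'
from h import *
st(); p,r=sw(.17); print(p); plan(p,r,N=2)
cv2.imwrite(f"pics/w21.png",cv2.resize(imaging.camera("wrist")[100:400,80:480],None,fx=2,fy=2)); st()
m=(.5642,.2693,np.radians(5.5)); S=np.array([.020,-.215,.110]); n=np.array([-.309,0,.951]); u=np.array([.951,0,.309])
P=[S+n*.046,S+n*.046+[0,.038,0],S+n*.046-[0,.038,0]]+[S+a*.062*np.array([0,1,0])+b*.064*u for a in(1,-1) for b in (1,-1)]
print(((proj("wrist",T(*m,P))-[80,100])*2).round().tolist())
E
```

```text
t 19.3 p [0.5586 0.0506 0.2451] rpy [ 1.6164e+02 -4.0000e-02  9.5470e+01] F [0.  0.1 0.9] M [-0.05  0.32 -0.03] op 0.0501 q [  5.1 -12.6  -4.2  80.    0.2  89.6]
[0.56617607 0.05349588 0.22915777]
N 2 row [0.0031, -0.0002, -0.0004] [0.11, 0.124, 0.88]
t 19.35 p [0.5585 0.0505 0.2452] rpy [ 1.6163e+02 -4.0000e-02  9.5460e+01] F [-1.1 -0.4  0.1] M [0.03 0.24 0.02] op 0.0498 q [  5.1 -12.7  -4.3  80.    0.2  89.7]
[[400.0, 198.0], [400.0, 115.0], [400.0, 274.0], [529.0, 50.0], [270.0, 51.0], [514.0, 280.0], [285.0, 280.0]]
```

View pics/w21.png

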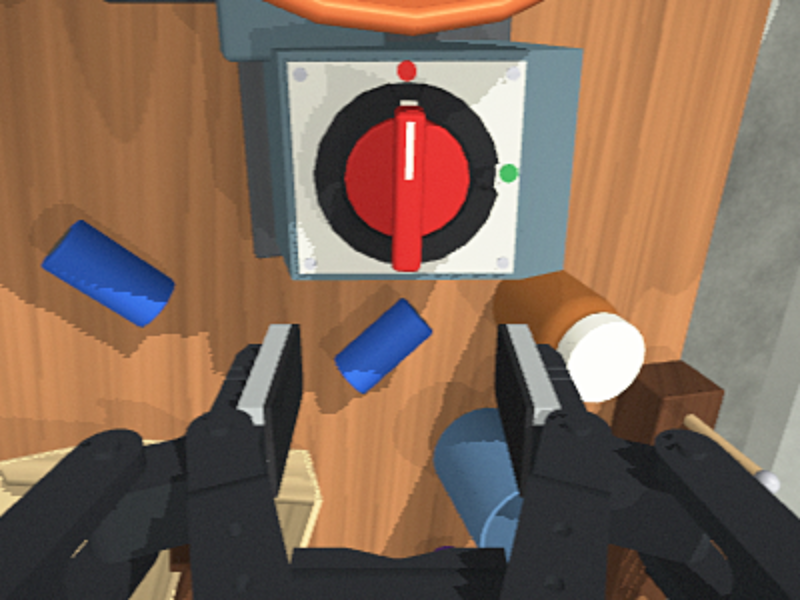

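```bash
python3 - <<'E'
from h import *
c=imaging.calibration("wrist"); S=np.array([.020,-.215,.110]); n=np.array([-.309,0,.951]); u=np.array([.951,0,.309]); y=np.array([0,1,0])
P=np.array([S+n*.046+y*.038,S+n*.046-y*.038,S+n*.013,S+n*.016]+[S+a*.062*y+b*.064*u for a in(1,-1) for b in (1,-1)])
px=np.array([(410,109),(407,270),(406,172),(408,178),(527,50),(272,50),(515,278),(292,278)])/2.+[80,100]
f=lambda v:(proj("wrist",T(*v,P),c)-px).ravel()
for P0,k in ((P,8),(P[:2],2),(P[:4],4),(P[4:],4)):
    idx=slice(0,k) if len(P0)!=4 or k!=4 else None
Pall,pall=P,px
for sel in ([0,1,2,3,4,5,6,7],[0,1],[0,1,2,3],[4,5,6,7]):
    P=Pall[sel];px=pall[sel]
    s=least_squares(f,[.564,.269,.1]);m=s.x;g=T(*m,[S+n*.036])[0]
    print(sel,m[:2].round(4),np.degrees(m[2]).round(2),"grip",g.round(4),f(m).round(1))
E
```

```text
[0, 1, 2, 3, 4, 5, 6, 7] [0.5658 0.2707] 5.76 grip [0.5963 0.0577 0.1442] [-2.   1.2 -0.4  0.5 -0.6  2.  -1.6 -0.2  3.2 -1.6  1.2 -0.8  1.8 -0.9
 -0.9  0. ]
[0, 1] [0.571 0.272] 4.66 grip [0.5973 0.0585 0.1442] [ 0.   0.2 -0.  -0.2]
[0, 1, 2, 3] [0.5708 0.2721] 4.72 grip [0.5973 0.0586 0.1442] [-0.   0.1  0.  -0.3  0.4  1.2 -0.5 -1. ]
[4, 5, 6, 7] [0.5637 0.2695] 5.97 grip [0.5949 0.0566 0.1442] [ 1.7 -0.8 -0.4  0.4  0.8 -0.2 -1.9  1.1]
```

```bash
sed -i 's/m=(.5642,.2693,np.radians(5.5))/m=(.5708,.2721,np.radians(4.9))/' h.py; python3 - <<'E'
from h import *
p,r=sw(.085); print(p); plan(p,r,N=4)
E
```

```text
[0.59668511 0.05853049 0.14832277]
N 4 row [0.0016, -0.0009, 0.0023] [0.111, 0.163, 2.604]
```

Emit:
{"api": "servo_tool", "payload": {"moves": [[[0.003,0,0.003,0.2,0.35,2.2,5],[0.003,0,0.003,0.15,0.25,2.6,5],[0,0,0.003,0.1,0.1,2.5,5],[0,0,0,0,0,1.5,5],[0,0,0,0,0,0,5],[0,0,0,0,0,0,5]]]}}

```text
time: 19.85
ee_pos: [0.5891, 0.0578, 0.1692]
tcp_rot: [161.2, -0.2, 95.2]
wrist_force: [0.1, -0.9, -0.2]
opening: 0.0502
```

```bash
python3 - <<'E'
from h import *
st(); p,r=sw(.085); plan(p,r,N=1); p,r=sw(.038); print(p); plan(p,r,N=1)
cv2.imwrite(f"pics/w22.png",cv2.resize(imaging.camera("wrist")[100:400,80:480],None,fx=2,fy=2))
cv2.imwrite(f"pics/s22.png",cv2.resize(imaging.camera("scene")[150:260,260:400],None,fx=5.5,fy=5.5,interpolation=cv2.INTER_CUBIC))
E
```

```text
t 19.85 p [0.5891 0.0578 0.1692] rpy [161.21  -0.18  95.23] F [ 0.1 -0.9 -0.2] M [-0.03  0.24  0.01] op 0.0502 q [  5.6 -10.3 -10.9  70.6   0.1  90.4]
N 1 row [0.0137, -0.0048, 0.0045] [-0.006, 0.044, 2.22]
[0.61115503 0.059771   0.10362577]
N 1 row [0.0137, -0.0048, 0.0045] [-0.028, -0.02, 6.92]
```

View pics/w22.png

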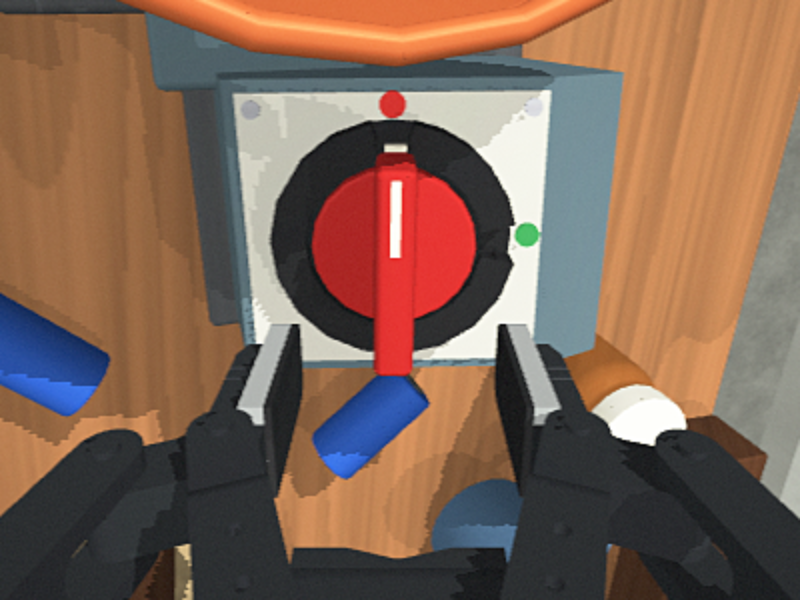

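View pics/s22.png

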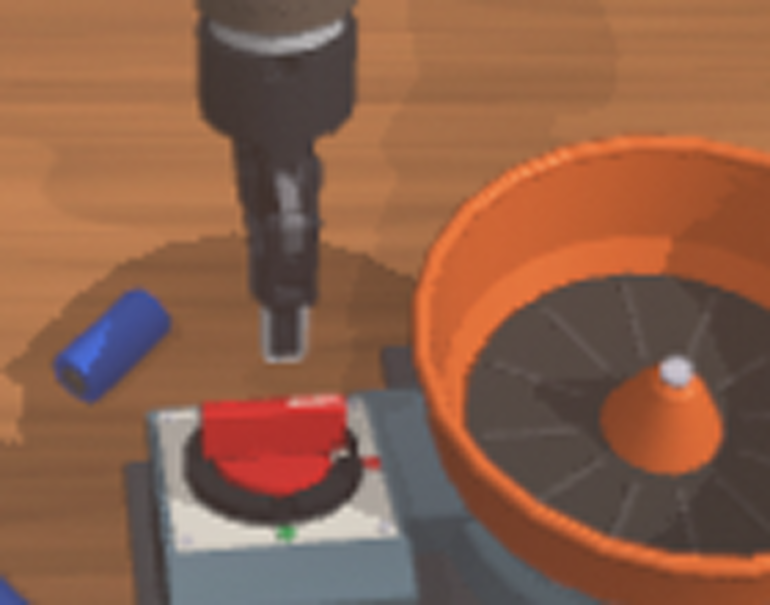

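Emit:
{"api": "servo_tool", "payload": {"moves": [[[0.006,-0.002,0.002,0,0,1.5,5],[0.004,-0.002,0.002,0,0,1.5,5],[0.002,0,0,0,0,1.2,5],[0,0,0,0,0,0.6,5],[0,0,0,0,0,0,5],[0,0,0,0,0,0,5]]]}}

```text
time: 20.45
ee_pos: [0.607, 0.0594, 0.1235]
tcp_rot: [161.6, -0.0, 94.9]
wrist_force: [0.2, 0.1, 0.1]
opening: 0.05
```

```bash
python3 - <<'E'
from h import *
st(); p,r=sw(.038); plan(p,r,N=1)
cv2.imwrite(f"pics/w23.png",cv2.resize(imaging.camera("wrist")[100:400,80:480],None,fx=2,fy=2))
E
```

```text
t 20.45 p [0.607  0.0594 0.1235] rpy [ 1.6163e+02 -2.0000e-02  9.4920e+01] F [0.2 0.1 0.1] M [ 0.01  0.34 -0.02] op 0.05 q [  5.7  -7.5 -13.3  65.8  -0.2  90.8]
N 1 row [0.0064, -0.0004, 0.0002] [0.003, -0.231, 2.016]
```

View pics/w23.png

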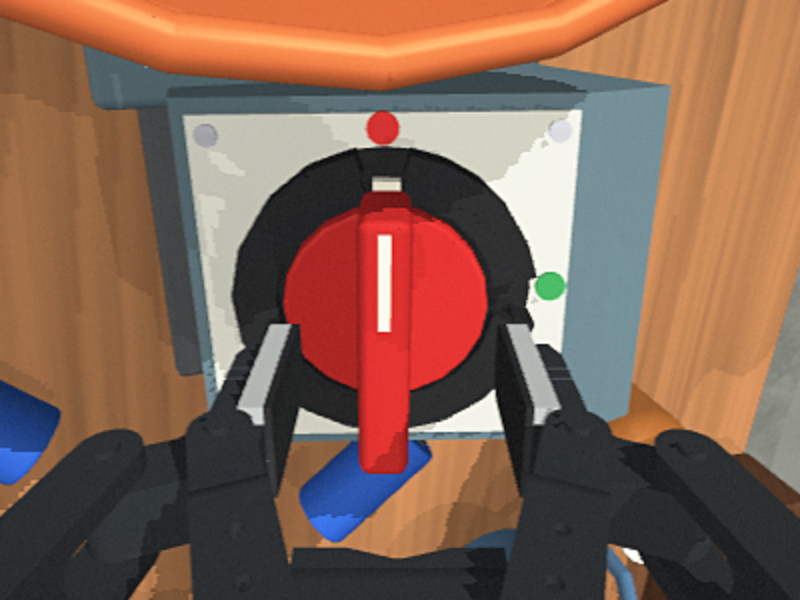

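Emit:
{"api": "servo_tool", "payload": {"moves": [[[0.004,0,0,0,-0.35,1.0,4],[0.002,0,0,0,0,0.7,4],[0,0,0,0,0,0.2,4],[0,0,0,0,0,0,4]]]}}

```text
time: 20.83
ee_pos: [0.6101, 0.0597, 0.1034]
tcp_rot: [162.0, -0.0, 94.9]
wrist_force: [-0.1, -0.3, 0.2]
opening: 0.0401
```

```bash
python3 - <<'E'
from h import *
st(); p,r=sw(.038); plan(p,r,N=1)
cv2.imwrite(f"pics/w24.png",cv2.resize(imaging.camera("wrist")[100:400,80:480],None,fx=2,fy=2))
E
```

```text
t 20.83 p [0.6101 0.0597 0.1034] rpy [ 1.6195e+02 -2.0000e-02  9.4920e+01] F [-0.1 -0.3  0.2] M [-0.02  0.3  -0.03] op 0.0401 q [  5.7  -6.6 -14.6  63.9  -0.2  90.7]
N 1 row [0.0009, -0.0004, 0.0002] [0.003, 0.11, 0.007]
```

View pics/w24.png

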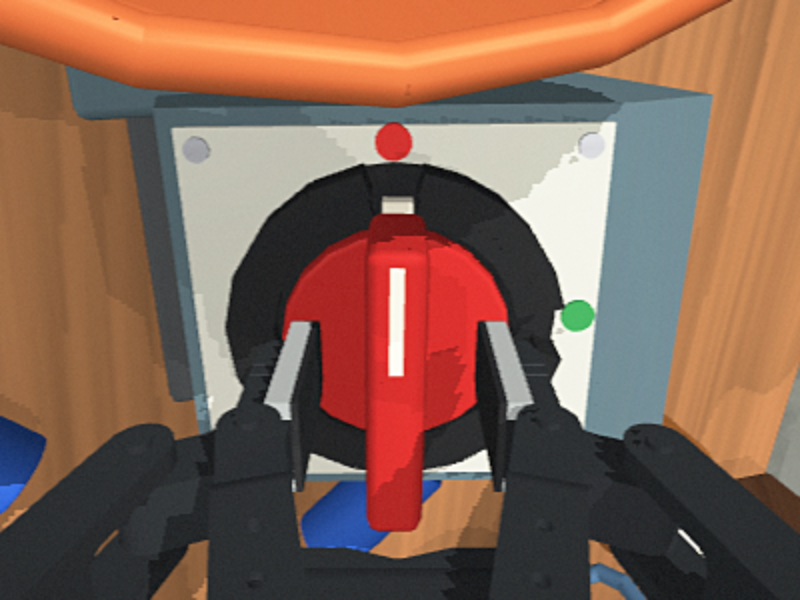

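Emit:
{"api": "servo_tool", "payload": {"moves": [[[0,0,0,0,0,0,0.5],[0,0,0,0,0,0,0.5],[0,0,0,0,0,0,0.5],[0,0,0,0,0,0,0.5],[0,0,0,0,0,0,0.5]]], "force": 80}}

```text
time: 21.3
ee_pos: [0.6093, 0.0596, 0.104]
tcp_rot: [162.0, -0.0, 94.9]
wrist_force: [1.5, -0.4, -3.9]
opening: 0.0126
```

```bash
python3 - <<'E'
from h import *
st()
cv2.imwrite(f"pics/w25.png",cv2.resize(imaging.camera("wrist")[100:400,80:480],None,fx=2,fy=2))
E
```

```text
t 21.3 p [0.6093 0.0596 0.104 ] rpy [ 1.620e+02 -2.000e-02  9.491e+01] F [ 1.5 -0.4 -3.9] M [ 0.07 -0.01 -0.04] op 0.0126 q [  5.7  -6.6 -14.6  64.   -0.2  90.8]
```

View pics/w25.png

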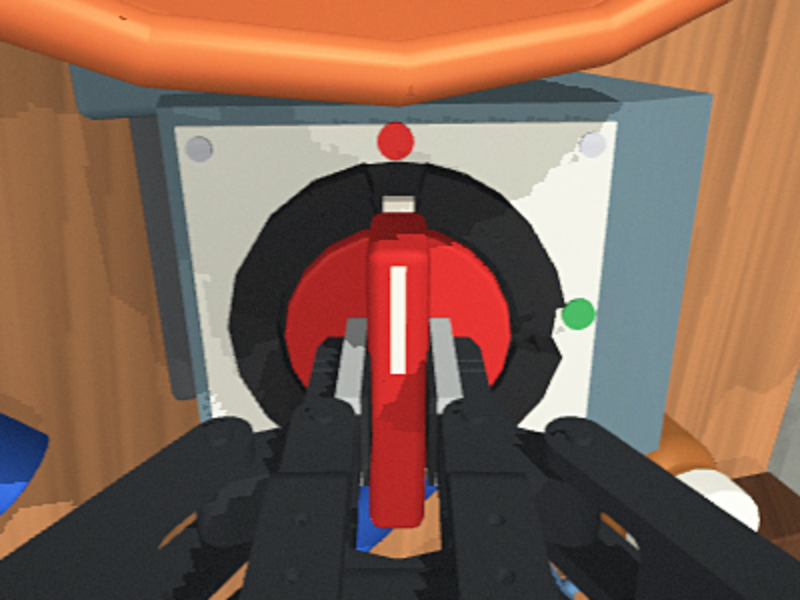

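Emit:
{"api": "servo_tool", "payload": {"moves": [[[0,0,0,0,0,0.4,0.5],[0,0,0,0,0,0.4,0.5],[0,0,0,0,0,0.3,0.5],[0,0,0,0,0,0.2,0.5]]]}}

```text
time: 21.68
ee_pos: [0.6123, 0.0599, 0.0962]
tcp_rot: [161.9, -0.0, 94.9]
wrist_force: [-20.8, -1.8, 23.9]
opening: 0.0122
```

```bash
python3 - <<'E'
from h import *
st(); o,r,p=tool(); print(r.inv().apply(p-np.array([.6093,.0596,.104])).round(4))
E
```

```text
t 21.68 p [0.6123 0.0599 0.0962] rpy [ 1.6191e+02 -3.0000e-02  9.4910e+01] F [-20.8  -1.8  23.9] M [-0.22  3.19 -0.13] op 0.0122 q [  5.7  -6.2 -15.1  63.   -0.2  90.8]
[0.     0.0004 0.0083]
```

Emit:
{"api": "servo_tool", "payload": {"moves": [[[0,0,0.08,0,0,0.15,0.5],[0,0,0.11,0,0,0.15,0.5],[0,0,0.11,0,0,0.15,0.5],[0,0,0.11,0,0,0.15,0.5],[0,0,0.11,0,0,0.15,0.5],[0,0,0.08,0,0,0.15,0.5]]]}}

```text
time: 22.18
ee_pos: [0.6131, 0.0595, 0.0967]
tcp_rot: [164.9, -10.6, 60.5]
wrist_force: [-11.4, -0.8, 9.6]
opening: 0.0124
```

```bash
cat >> h.py <<'E'
def swst():
    st(); o,r,p=tool(); p0,r0=np.array([.6093,.0596,.104]),sw(0)[1]
    print("disp in panel axes",r0.inv().apply(p-p0).round(4),"rot",np.degrees((r0.inv()*r).as_rotvec()).round(1),"F panel",r0.inv().apply(o["wrist_force"]).round(1))
E
python3 - <<'E'
from h import *
swst()
E
```

```text
t 22.18 p [0.6131 0.0595 0.0967] rpy [164.95 -10.55  60.55] F [-11.4  -0.8   9.6] M [-0.32  1.87  0.  ] op 0.0124 q [  5.7  -6.4 -15.2  62.8  -0.3 126.5]
disp in panel axes [-0.0005  0.0013  0.0081] rot [-0.3  0.1 35.7] F panel [  0.1  -7.9 -12.6]
```

Pressed in and turned 36°, but joint 6 rises with the turn and would end at its 180° limit. The handle stays caught between notches, so I'll release, spin the gripper a half turn back and regrip.

Emit:
{"api": "servo_tool", "payload": {"moves": [[[0,0,0,0,0,0,4],[0,0,0,0,0,0,4],[0,0,0,0,0,0,4],[0,0,0,0,0,0,4],[0,0,0,0,0,-1.5,4],[0,0,0,0,0,-2.5,4],[0,0,0,0,0,-2.5,4],[0,0,-0.06,0,0,-1,4],[0,0,-0.12,0,0,0,4],[0,0,-0.12,0,0,0,4],[0,0,-0.12,0,0,0,4],[0,0,-0.12,0,0,0,4]]]}}

```text
time: 23.18
ee_pos: [0.5896, 0.0576, 0.1715]
tcp_rot: [161.6, -1.1, 91.5]
wrist_force: [-0.4, -0.9, 0.6]
opening: 0.0401
```

Emit:
{"api": "servo_tool", "payload": {"moves": [[[0,0,-0.12,0,0,0,4],[0,0,-0.12,0,0,0,4],[0,0,-0.12,0,0,0,4],[0,0,-0.12,0,0,0,4],[0,0,-0.12,0,0,0,4],[0,0,-0.12,0,0,0,4],[0,0,-0.12,0,0,0,4],[0,0,-0.12,0,0,0,4],[0,0,-0.12,0,0,0,4],[0,0,-0.12,0,0,0,4],[0,0,-0.12,0,0,0,4],[0,0,-0.12,0,0,0,4]]]}}

```text
time: 24.18
ee_pos: [0.5911, 0.0579, 0.1697]
tcp_rot: [177.5, 18.3, 176.8]
wrist_force: [-0.0, 0.1, 0.3]
opening: 0.0399
```

```bash
python3 - <<'E'
from h import *
swst(); p,r=sw(.10,turn=0)
# tool turned 36-180 about tool z from r0
rt=r*R.from_euler('z',36-180,degrees=True)
plan(p,rt)
cv2.imwrite("pics/w26.png",imaging.camera("wrist"))
E
```

```text
t 24.18 p [0.5911 0.0579 0.1697] rpy [177.48  18.25 176.85] F [-0.   0.1  0.3] M [-0.01  0.3   0.04] op 0.0399 q [  5.7  -9.6 -10.1  71.1  -0.3   8.4]
disp in panel axes [-0.0002  0.0029 -0.0681] rot [ -0.3  -0.3 -82.4] F panel [ 0.1  0.1 -0.3]
N 10 row [-0.0003, 0.0007, -0.1076] [0.012, 0.006, 0.07]
```

View pics/w26.png

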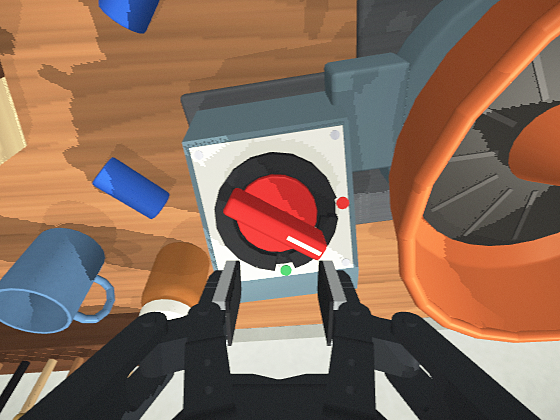

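Emit:
{"api": "servo_tool", "payload": {"moves": [[[0,0,-0.1,0,0,0,4],[0,0,-0.11,0,0,0,4],[0,0,-0.11,0,0,0,4],[0,0,-0.11,0,0,0,4],[0,0,-0.11,0,0,0,4],[0,0,-0.11,0,0,0,4],[0,0,-0.11,0,0,0,4],[0,0,-0.11,0,0,0,4],[0,0,-0.11,0,0,0,4],[0,0,-0.06,0,0,0,4],[0,0,0,0,0,0,4]]]}}

```text
time: 25.15
ee_pos: [0.5919, 0.0581, 0.1679]
tcp_rot: [-165.0, 10.7, -119.7]
wrist_force: [0.7, -0.0, -1.1]
opening: 0.0399
```

```bash
python3 - <<'E'
from h import *
swst(); p,r=sw(.04,turn=0)
p=np.array([.6131,.0595,.0967])+sw(0)[1].apply([0,0,-.009])
rt=r*R.from_euler('z',36-180,degrees=True)
plan(p,rt,N=1)
cv2.imwrite("pics/w27.png",imaging.camera("wrist"))
E
```

```text
t 25.15 p [0.5919 0.0581 0.1679] rpy [-164.96   10.66 -119.67] F [ 0.7 -0.  -1.1] M [-0.06  0.27  0.08] op 0.0399 q [  5.7  -9.5 -10.2  70.9  -0.3 -53.2]
disp in panel axes [-0.      0.0031 -0.0662] rot [-1.00e-01 -5.00e-01 -1.44e+02] F panel [-0.1  0.3  1.3]
N 1 row [-0.0052, 0.0037, 0.0003] [0.161, 0.159, 6.527]
```

View pics/w27.png

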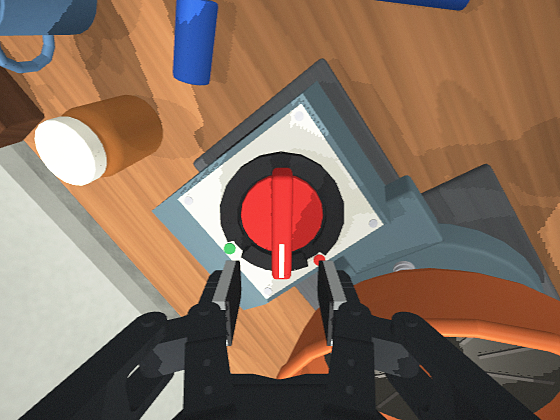

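Emit:
{"api": "servo_tool", "payload": {"moves": [[[-0.003,0.002,0,0.06,0.06,1.5,4],[-0.002,0.002,0,0.05,0.05,1.8,4],[0,0,0,0.05,0.05,1.6,4],[0,0,0,0,0,1,4],[0,0,0,0,0,0.4,4],[0,0,0,0,0,0,4]]]}}

```text
time: 25.7
ee_pos: [0.611, 0.0594, 0.1063]
tcp_rot: [-165.4, 10.9, -121.1]
wrist_force: [0.0, -0.4, -0.3]
opening: 0.0396
```

```bash
python3 - <<'E'
from h import *
swst(); p,r=sw(.04,turn=0)
p=np.array([.6131,.0595,.0967])+sw(0)[1].apply([0,0,-.007])
rt=r*R.from_euler('z',36-180,degrees=True)
plan(p,rt,N=1)
cv2.imwrite("pics/w28.png",imaging.camera("wrist"))
E
```

```text
t 25.7 p [0.611  0.0594 0.1063] rpy [-165.4    10.88 -121.09] F [ 0.  -0.4 -0.3] M [-0.    0.33 -0.03] op 0.0396 q [  5.7  -6.6 -14.3  64.1  -0.3 -51.9]
disp in panel axes [-0.0003  0.0023 -0.0016] rot [  -0.    -0.2 -142.6] F panel [-0.4 -0.1  0.2]
N 1 row [-0.0021, 0.0012, -0.0241] [0.068, 0.074, 0.273]
```

View pics/w28.png

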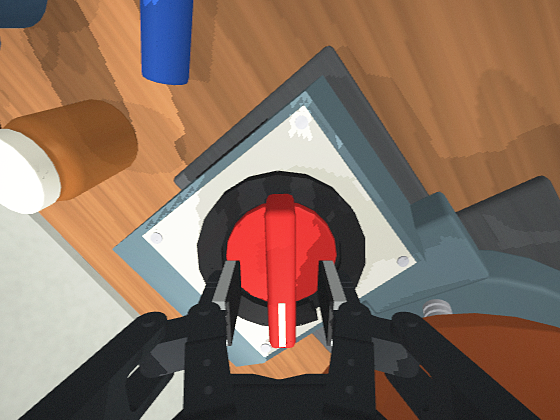

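Emit:
{"api": "servo_tool", "payload": {"moves": [[[0,0,-0.024,0.06,0.05,0.25,4],[0,0,0,0,0,0,3],[0,0,0,0,0,0,0.5],[0,0,0,0,0,0,0.5],[0,0,0,0,0,0,0.5],[0,0,0,0,0,0,0.5],[0,0,0,0,0,0.3,0.5],[0,0,0,0,0,0.4,0.5],[0,0,0,0,0,0.4,0.5],[0,0,0,0,0,0.2,0.5],[0,0,0,0,0,0.2,0.5]]], "force": 80}}

```text
time: 26.67
ee_pos: [0.6118, 0.06, 0.1033]
tcp_rot: [-165.0, 10.7, -119.6]
wrist_force: [-10.5, -0.1, 9.5]
opening: 0.012
```

```bash
python3 - <<'E'
from h import *
swst()
E
```

```text
t 26.67 p [0.6118 0.06   0.1033] rpy [-165.     10.71 -119.63] F [-10.5  -0.1   9.5] M [-0.07  1.65  0.06] op 0.012 q [  5.7  -6.7 -14.8  63.5  -0.2 -53.3]
disp in panel axes [0.0002 0.0022 0.0015] rot [  -0.2   -0.4 -144. ] F panel [  0.8  -7.  -12.3]
```

Emit:
{"api": "servo_tool", "payload": {"moves": [[[0,0,0,0,0,0.4,0.5],[0,0,0,0,0,0.5,0.5],[0,0,0,0,0,0.5,0.5],[0,0,0,0,0,0.4,0.5]]]}}

```text
time: 27.0
ee_pos: [0.6124, 0.0601, 0.1031]
tcp_rot: [-164.8, 10.9, -119.6]
wrist_force: [-26.7, -2.7, 23.8]
opening: 0.0118
```

```bash
python3 - <<'E'
from h import *
swst()
cv2.imwrite("pics/w29.png",imaging.camera("wrist"))
E
```

```text
t 27.0 p [0.6124 0.0601 0.1031] rpy [-164.81   10.89 -119.6 ] F [-26.7  -2.7  23.8] M [-0.41  4.19 -0.04] op 0.0118 q [  5.7  -6.8 -15.1  63.2  -0.1 -53.3]
disp in panel axes [0.0002 0.0027 0.0019] rot [  -0.4   -0.7 -144. ] F panel [ -0.4 -18.1 -30.9]
```

View pics/w29.png

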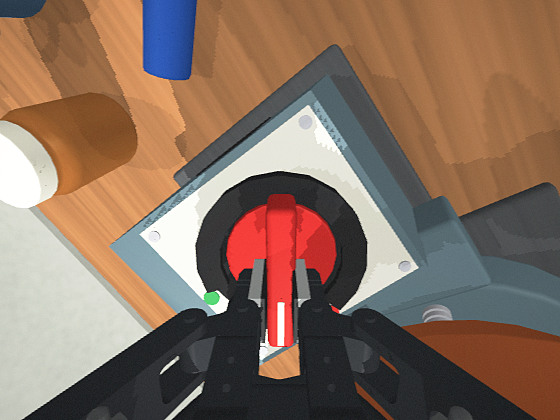

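Emit:
{"api": "servo_tool", "payload": {"moves": [[[0,0,0.08,0,0,0.15,0.5],[0,0,0.11,0,0,0.15,0.5],[0,0,0.11,0,0,0.15,0.5],[0,0,0.11,0,0,0.15,0.5],[0,0,0.11,0,0,0.15,0.5],[0,0,0.11,0,0,0.15,0.5],[0,0,0.11,0,0,0.15,0.5],[0,0,0.1,0,0,0.15,0.5],[0,0,0.05,0,0,0.15,0.5]]]}}

```text
time: 27.8
ee_pos: [0.6126, 0.0575, 0.1047]
tcp_rot: [-179.6, 18.9, -174.5]
wrist_force: [-10.9, -0.7, 9.8]
opening: 0.0117
```

```bash
python3 - <<'E'
from h import *
swst()
cv2.imwrite("pics/w30.png",imaging.camera("wrist"))
E
```

```text
t 27.8 p [0.6126 0.0575 0.1047] rpy [-179.61   18.92 -174.49] F [-10.9  -0.7   9.8] M [-0.18  1.92  0.06] op 0.0117 q [  5.6  -7.2 -15.3  63.   -0.4   0.1]
disp in panel axes [-0.0024  0.0032  0.0003] rot [ -0.6  -0.9 -90.6] F panel [  0.2  -7.3 -12.7]
```

View pics/w30.png

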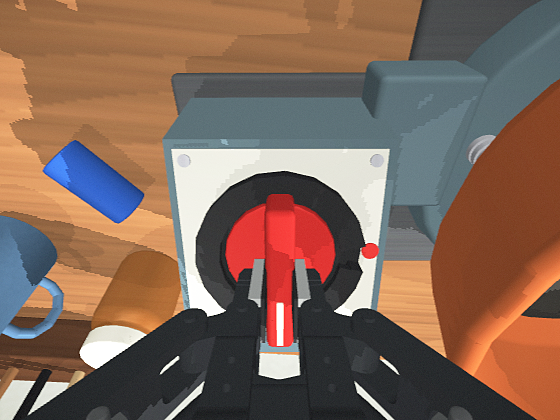

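Emit:
{"api": "servo_tool", "payload": {"moves": [[[0,0,0.03,0,0,0.2,0.5],[0,0,0.01,0,0,0.2,0.5],[0,0,0,0,0,0,0.5],[0,0,0,0,0,-0.3,0.5],[0,0,0,0,0,-0.3,0.5],[0,0,0,0,0,-0.2,0.5],[0,0,0,0,0,0,0.5]]]}}

```text
time: 28.43
ee_pos: [0.6103, 0.0572, 0.111]
tcp_rot: [179.7, 19.0, -176.9]
wrist_force: [-2.9, 0.5, 6.0]
opening: 0.0119
```

```bash
python3 - <<'E'
from h import *
swst()
E
```

```text
t 28.43 p [0.6103 0.0572 0.111 ] rpy [ 179.67   18.96 -176.89] F [-2.9  0.5  6. ] M [-0.33  0.46  0.56] op 0.0119 q [  5.6  -7.6 -15.   63.7  -0.5   2.3]
disp in panel axes [-0.0025  0.0029 -0.0065] rot [ -0.6  -0.9 -88.3] F panel [ 0.7 -0.9 -6.6]
```

Emit:
{"api": "servo_tool", "payload": {"moves": [[[0,0,-0.015,0,0,-0.15,0.5],[0,0,0,0,0,-0.1,0.5],[0,0,0,0,0,0,3],[0,0,0,0,0,0,4],[0,0,0,0,0,0,4],[0,0,0,0,0,-1.5,4],[0,0,0,0,0,-2.5,4],[0,0,0,0,0,-3,4],[0,0,0,0,0,-3,4],[0,0,0,0,0,0,4]]]}}

```text
time: 29.27
ee_pos: [0.5755, 0.0543, 0.2093]
tcp_rot: [-179.9, 18.8, -175.8]
wrist_force: [0.6, -0.8, 0.9]
opening: 0.0402
```

```bash
python3 - <<'E'
from h import *
swst()
cv2.imwrite("pics/w31.png",imaging.camera("wrist"));cv2.imwrite("pics/s31.png",cv2.resize(imaging.camera("scene")[150:300,260:460],None,fx=4,fy=4,interpolation=cv2.INTER_CUBIC))
E
```

```text
t 29.27 p [0.5755 0.0543 0.2093] rpy [-179.94   18.8  -175.79] F [ 0.6 -0.8  0.9] M [-0.05  0.22  0.03] op 0.0402 q [  5.7 -11.7  -7.6  75.3  -0.5   1.4]
disp in panel axes [-2.400e-03  1.000e-04 -1.107e-01] rot [ -0.4  -0.8 -89.3] F panel [-0.9  0.8 -0.7]
```

View pics/w31.png

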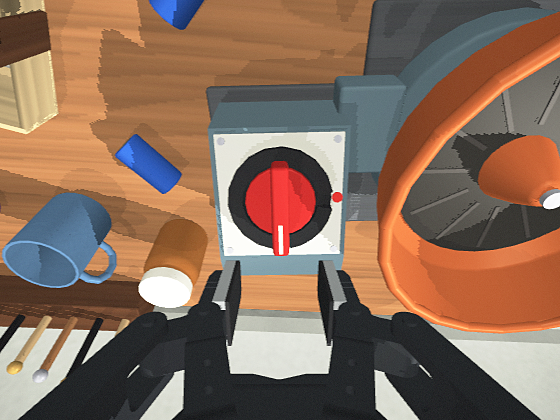

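View pics/s31.png

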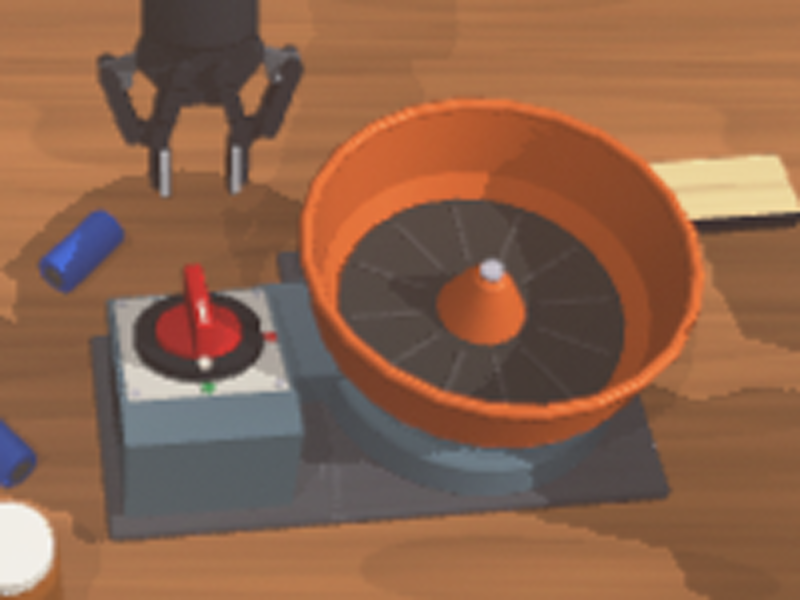

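The pointer is at the green dot with the handle out. The terracotta feet are still unaccounted for, so I'll look again from this arm position, including the tray.

```bash
python3 - <<'E'
from h import *
t=imaging.camera("top");s=imaging.camera("scene")
cv2.imwrite("pics/t32.png",t);cv2.imwrite("pics/s32.png",s)
for n,im in(("top",t),("scene",s)):
    a=cv2.imread(f"pics/{n}0.png").astype(int); d=(np.abs(a-im.astype(int)).max(2)>25).astype(np.uint8)*255
    cv2.imwrite(f"pics/d32_{n}.png",d)
# colour reference of terracotta from initial picture
ref=cv2.imread("pics/top0.png")[233:243,333:350].reshape(-1,3); print(np.median(ref,0), np.median(cv2.imread("pics/top0.png")[300:310,300:320].reshape(-1,3),0))
E
```

```text
[ 71.5 102.  165.5] [ 73. 112. 164.]
```

View pics/t32.png

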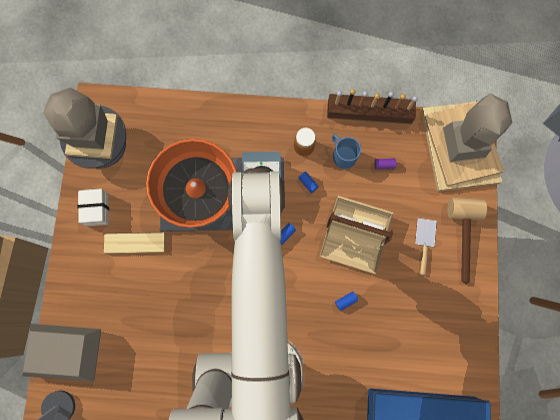

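View pics/s32.png

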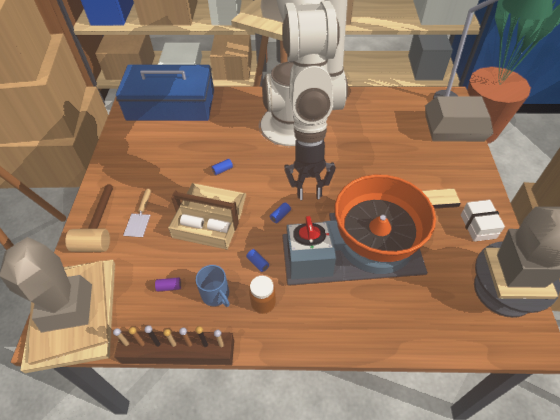

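View pics/d32_scene.png

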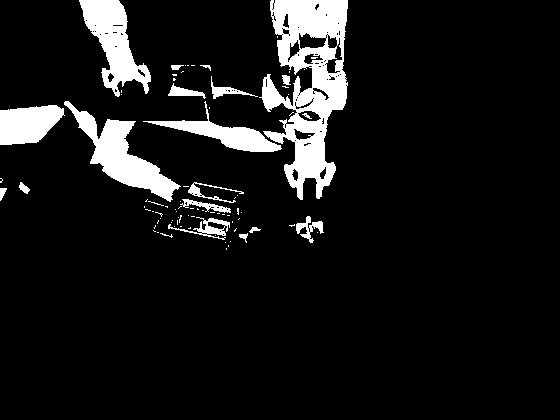

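```bash
python3 - <<'E'
from h import *
print(bot.job_done()); st()
E
```

```text
the job is handed in; nothing more can be done
None
the job is handed in; nothing more can be done
```

I poured the two terracotta feet into the bowl, stood the tray back and switched the machine on, but I could not see the feet in the bowl afterwards. The job is handed in, about 29.4 s into the 67 s allowed.

**What worked**
- **Tray:** I carried it over with the machine off and tipped it to about 42° with the lip over the bowl. Both terracotta feet rolled out of the bay. Both white feet stayed in theirs, and the tray is back on the bench at its old place. My first close of the gripper landed on top of the handle bar, so I went about 25 mm lower and regripped.
- **Switch:** I pushed the handle in and turned it to about 36°. Joint 6 would have ended at its 180° limit, so I let go there (the handle stays caught), regripped half a turn round, pushed in again and finished the turn. The last pictures show the pointer at the green dot. The handle rose about 7 mm on release with about 6.6 N left on the gripper, close to the stated 6 N spring preload.
- **Everything else:** comparing the first and last pictures shows nothing else on the bench moved.

**The check that failed:** one scene picture, about 0.1 s after the pour, shows both feet low inside the bowl. Every later view shows the bowl empty: top, scene and two wrist views. I found no trace of the feet on the bench or in the tray either. They may have passed through to where the cameras cannot see, left the work surface, or been removed by the simulation. So I cannot confirm that the terracotta feet are in the bowl.

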